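# Clear the stock cartons off the hob into the tray

### The job

Clear the four stock cartons off the hob and pack them into the wooden tray: upright, in one snug, straight row along the long wall that starts at the white corner, broad faces together. Bring them one at a time, the red one first, pushed right into the white corner, then yellow, green and blue, each pushed home against the wall and the one before it before you fetch the next. Leave the two shakers standing where they are on the hob.

Things in the scene. Friction and masses are not known exactly. Their poses are not given: they have to be found in the camera images.
- carton_red: an upright stock-cube carton with a red sleeve and a red strip across its top; 30 mm (x) by 45 mm (y), 58 mm high, about 0.12 kg, rigid. Origin at the centre of its underside, z up. It looks the same turned by half a turn. It starts standing on the flat hob, whose top is 7 mm above the worktop, at any yaw.
- carton_yellow: an upright stock-cube carton with a yellow sleeve and a yellow strip across its top; 30 mm (x) by 45 mm (y), 58 mm high, about 0.12 kg, rigid. Origin at the centre of its underside, z up. It looks the same turned by half a turn. It starts standing on the flat hob, whose top is 7 mm above the worktop, at any yaw.
- carton_green: an upright stock-cube carton with a green sleeve and a green strip across its top; 30 mm (x) by 45 mm (y), 58 mm high, about 0.12 kg, rigid. Origin at the centre of its underside, z up. It looks the same turned by half a turn. It starts standing on the flat hob, whose top is 7 mm above the worktop, at any yaw.
- carton_blue: an upright stock-cube carton with a blue sleeve and a blue strip across its top; 30 mm (x) by 45 mm (y), 58 mm high, about 0.12 kg, rigid. Origin at the centre of its underside, z up. It looks the same turned by half a turn. It starts standing on the flat hob, whose top is 7 mm above the worktop, at any yaw.
- tray: low light-wood tray, fixed, left of the hob; 116 (x) by 176 mm (y) outside, 100 by 160 mm inside. Floor 8 mm thick; the wall round it is 8 mm thick, its top 22 mm above the worktop (14 mm above the tray floor). Origin: centre of its underside; x points across the tray to the long wall where the row goes, y along it to the end with the white corner.
- corner (a point): inside corner of the tray under the white plate (its +x, +y corner), on the tray floor; axes as the tray's. The first carton fully home has its origin at x = -22.5, y = -15 mm from here, its 45 mm side along the tray's x; each next one 30 mm further along -y.
- salt_shaker: a white shaker with a grey steel top, 36 mm across, 74 mm high, loose, standing on the hob among the cartons; stays there. Origin at the centre of its underside.
- pepper_shaker: the same kind of shaker with a black top, 36 mm across, 74 mm high, loose, standing on the hob among the cartons; stays there. Origin at the centre of its underside.

How it is judged (in metres and radians):
On the way, in this order (a step that is already met when the one before it is completed fails the run):
1. the red carton stands home in the marked corner (x of carton_red in the frame of corner between -0.03 and -0.018 m and z of carton_red in the frame of corner between -0.004 and 0.004 m and angle between the y axis of carton_red and the x axis of tray, either way round below 0.14 rad and angle between carton_red's own z axis and vertical below 0.1 rad and y of carton_red in the frame of corner between -0.0225 and -0.01 m), for 0.2 s.
2. the yellow carton stands home against the red one (x of carton_yellow in the frame of corner between -0.03 and -0.018 m and z of carton_yellow in the frame of corner between -0.004 and 0.004 m and angle between the y axis of carton_yellow and the x axis of tray, either way round below 0.14 rad and angle between carton_yellow's own z axis and vertical below 0.1 rad and horizontal distance between carton_yellow and carton_red below 0.0375 m and y of carton_yellow in the frame of corner below -0.038 m), for 0.2 s.
3. the green carton stands home against the yellow one (x of carton_green in the frame of corner between -0.03 and -0.018 m and z of carton_green in the frame of corner between -0.004 and 0.004 m and angle between the y axis of carton_green and the x axis of tray, either way round below 0.14 rad and angle between carton_green's own z axis and vertical below 0.1 rad and horizontal distance between carton_green and carton_yellow below 0.0375 m and y of carton_green in the frame of corner below -0.066 m), for 0.2 s.
4. the blue carton stands home against the green one (x of carton_blue in the frame of corner between -0.03 and -0.018 m and z of carton_blue in the frame of corner between -0.004 and 0.004 m and angle between the y axis of carton_blue and the x axis of tray, either way round below 0.14 rad and angle between carton_blue's own z axis and vertical below 0.1 rad and horizontal distance between carton_blue and carton_green below 0.0375 m and y of carton_blue in the frame of corner below -0.094 m), for 0.2 s.
At the end, for the whole second after the job is handed in: All four stand upright, at rest and square to the tray (0.14 rad) on its floor, within 7.5 mm of the long wall; red within 7.5 mm of the end wall at the white corner, then yellow, green, blue, each centre at most 37.5 mm from the one before (all of step 1 and all of step 2 and all of step 3 and all of step 4 and linear speed of each of carton_red, carton_yellow, carton_green, carton_blue below 0.02 m/s); the robot touches nothing.
It fails at once if the salt shaker is shifted by more than 30 mm or knocked over (distance of salt_shaker from where it was at the start of the episode above 0.03 m or angle between salt_shaker's own z axis and vertical above 0.5 rad).
It fails at once if the pepper shaker is shifted by more than 30 mm or knocked over (distance of pepper_shaker from where it was at the start of the episode above 0.03 m or angle between pepper_shaker's own z axis and vertical above 0.5 rad).
It also fails if it takes over 120 s, if anything falls off the work surface, if the arm or the gripper's body presses on something with over 40 N, if the wrist force passes 120 N, or if a joint passes its speed limit or range.

### The arm

A 7-joint arm with a two-finger parallel gripper is mounted at the origin on a cart in front of the work surface, level with it; the furniture and walls round the work are solid. World frame = base frame: x ahead of the robot, y to its left, z up, the work surface at z = 0. Lengths are in mm, angles in rad, forces in N, time in s.
With the tool pointing down it reaches from about 400 to 875 mm from the base axis. Payload 6.5 kg.
Tool frame: the origin (TCP) lies on the centre line of the jaws, within the pads' length; the fingertips stand 8 mm ahead of it and the grasp point (between the pads) lies 11 mm behind it; z points along the fingers, y is the line along which they close (so a half turn about z gives the same grasp; the last joint's range is limited). The gripper opens to 88 mm and grips with 3 to 60 N. Pads are 18 mm wide; open, the fingers measure 123 mm over their backs; the gripper's body (75 mm by 187 mm) begins 45 mm behind the grasp point.
Start: joints at [-1.354, 0.536, -0.004, 1.538, 0.003, 1.067, -0.071], TCP at [181.376, 624.174, 209.116] pointing down, gripper open.
Joint ranges: [-2.7, 2.7], [-0.37, 2.16], [-1.27, 1.26], [0.24, 2.4], [-1.31, 4.45], [0.19, 1.91], [-2.76, 2.76]. Speed limits (rad/s): [2.39, 2.39, 3.14, 3.14, 3.14, 3.14, 3.14].

### API

Orientations are given as a unit quaternion [x, y, z, w].
In Python, from rig import manip, optics, workorder gives the robot as it stands.
- The arm moves only by the tool play_rows, never from a script. Its arguments are lists of equal length, an entry for each row: "turn": the turn, a rotation vector about the tool's x, y, z each as a share of 180 degrees, from -1 to 1, a list of three; "offset": the shift along the tool's x, y, z each as a share of 10 cm, from -1 to 1, a list of three; "hand": the opening, from -1 (shut) to 1 (fully open), so that 0 is half open. In form: {"turn": [[wx, wy, wz], ...], "offset": [[x, y, z], ...], "hand": [hand, ...]}. A call has 1 to 8 rows; each row is the pose to reach, as a shift and turn from the pose commanded when the call began, along the tool's axes at that moment, turning the shorter way round; what a row does not reach only later rows make up. A row lasts 1/8 s, in which the tool goes at most 62.5 mm and 10.7 degrees, less where a joint would pass 70% of its speed; a pose out of reach is approached as far as the arm can. A call with a number of a shift or a turn outside -1 to 1 is refused whole. A call with a gripper value outside its range is refused whole. The fingers move at their own pace and stop on an object; "squeeze" is the grip in N (left out, the last holds). Time passes only in rows, so rows that repeat a pose let the fingers close. It gives the time, the measured TCP pose, the force, the opening and the grip force at its end, in the units of the state.
- manip.observe(): the state, without advancing time (a new reading comes with each control period).
- optics.get_image(name): name is "scene" or "top"; returns a dict with "image" (480x640x3 uint8, blue, green, red), "fx", "fy", "cx", "cy" (pixels), "distortion" ([k1, k2, p1, p2, k3] as OpenCV has them; the pictures are not rectified), "position" and "attitude" of the camera in the world. Camera axes: x right, y up, looking along -z (the intrinsics and any distortion apply to the point x, -y, -z); pixel columns grow to the right and rows downward; lengths in mm; the calibration is good to about 2 mm. A picture is of the moment at which its call begins. There is no depth.
- workorder.sign_off(): hands the job in; it is judged then, once.
The state is a dict: "clock": time; "joints": joint angles; "qd": joint speeds; "effort": joint torques, N m; "tcp_pos": TCP position; "eef_rot": TCP orientation; "ft_force": force on the tool from outside, world axes, zero at the start; "moment": the same for the moment, N m; "width": opening from 0.0 (shut) to 1.0 (fully open); "finger_force": force on a finger pad.
Only numpy, scipy, OpenCV 4.12 (cv2) and the standard library are available. Lean on these libraries where they do the work, as an engineer would, in place of code of your own. Each camera call takes 0.05 s, during which the arm holds its last target. There are 200 camera calls.

## Working session

There is one attempt and no reset: what is moved stays moved. The work goes in short steps, Python scripts to look and compute and a tool call to move; the robot and the scene stay as the last step left them, time stands still between calls to the robot, and variables do not carry over. Pictures are saved under pics/ and viewed, at most 14 in all, crops included, and the job is handed in when it is done.

Besides the shell and the picture viewer there is one more tool, called in YAML: its name, and indented under it one key for each argument. play_rows: Moves the arm, as the interface text tells. Shift numbers are shares of 10 cm and turn numbers shares of 180 degrees, none past 1 either way. Its arguments: {"type":"object","properties":{"turn":{"type":"array"},"offset":{"type":"array"},"hand":{"type":"array"},"squeeze":{"type":"number"}},"required":["turn","offset","hand"]}

```bash
ls; mkdir -p pics
python3 - <<'E'
from rig import manip, optics
import cv2
print(manip.observe())
for n in("scene","top"):
    d=optics.get_image(n); cv2.imwrite(f"pics/{n}0.png",d["image"]); print({k:v for k,v in d.items() if k!="image"})
E
```

```text
pics
{'clock': 0.0, 'joints': array([-1.35421834,  0.53718531, -0.00441216,  1.53883023,  0.00262126,
        1.06729652, -0.0712079 ]), 'qd': array([ 7.68442859e-04, -1.47679792e-03, -7.59369126e-04,  9.96811412e-04,
        8.62567083e-06, -5.57320535e-05,  1.15171901e-04]), 'effort': array([ 1.53771061e-04, -5.70992553e+01,  9.90423784e-01, -2.51597965e+01,
       -5.63373591e-02,  1.79587409e-02,  1.27457424e-04]), 'tcp_pos': array([181.22646654, 623.55060978, 208.24369575]), 'eef_rot': array([ 1.40892851e-01,  9.90024479e-01, -8.56015182e-04, -4.21048094e-05]), 'ft_force': array([-0.07534005, -0.0380523 ,  0.00515249]), 'moment': array([ 0.01245416, -0.0374109 , -0.01884032]), 'finger_force': 0.0, 'width': 0.9975391377242251}
{'fx': 579.9301521837103, 'fy': 579.9301521837103, 'cx': 316.57637185930173, 'cy': 247.9325052376822, 'distortion': array([-0.18051619,  0.        ,  0.        ,  0.        ,  0.        ]), 'position': array([-174.24948858, -872.65432817,  737.43148464]), 'attitude': array([ 0.47324007, -0.1557073 , -0.28976512,  0.81721187])}
{'fx': 529.4899871961966, 'fy': 529.4899871961966, 'cx': 316.3739421109632, 'cy': 235.12125127921234, 'distortion': array([-0.05652876,  0.        ,  0.        ,  0.        ,  0.        ]), 'position': array([ 440.71381996,   86.47190117, 1001.53724902]), 'attitude': array([-0.04393014,  0.05401779,  0.70681399, -0.70396463])}
```

View pics/top0.png

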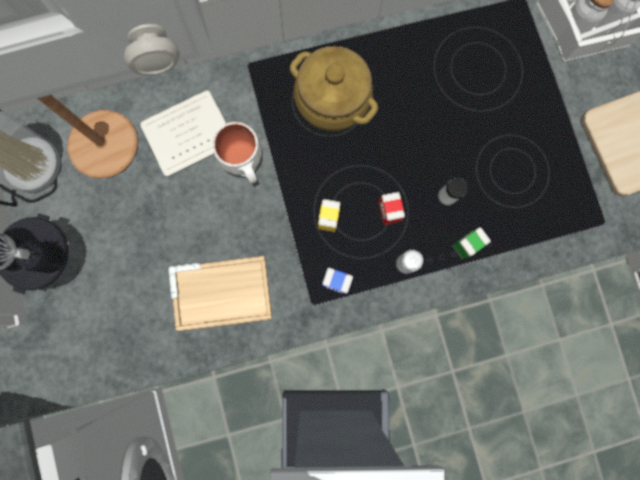

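View pics/scene0.png

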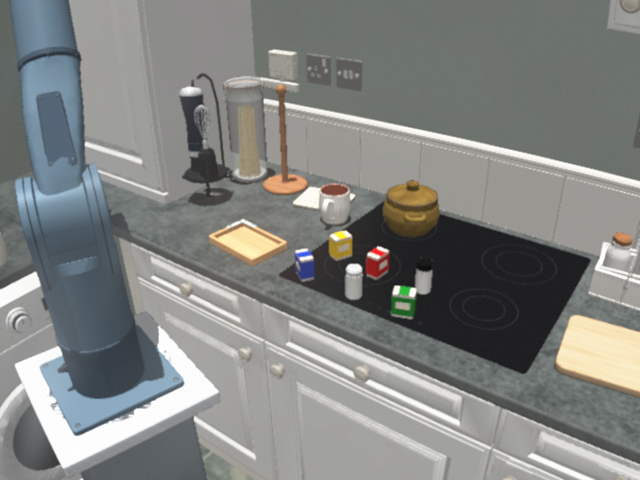

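The top view shows red (392,207), yellow (329,215), green (472,242), blue (337,280), salt (410,262) and pepper (455,190). The tray is at (220,293) with its white corner at the upper left (180,272). The scene view agrees with this. Next I'll rectify the top view to the height of the carton tops and the tray rim.

```bash
cat > h.py <<'E'
import numpy as np, cv2
from scipy.spatial.transform import Rotation as R
from rig import manip, optics
def cam(n):
    d=optics.get_image(n); d["K"]=np.array([[d["fx"],0,d["cx"]],[0,d["fy"],d["cy"]],[0,0,1.]]); d["R"]=R.from_quat(d["attitude"]).as_matrix(); return d
def pix(d,P):
    p=(np.atleast_2d(P)-d["position"])@d["R"]*[1,-1,-1]
    return cv2.projectPoints(p.reshape(-1,1,3),np.zeros(3),np.zeros(3),d["K"],d["distortion"])[0].reshape(-1,2)
def world(d,uv,z):
    q=cv2.undistortPoints(np.array(uv,float).reshape(-1,1,2),d["K"],d["distortion"]).reshape(-1,2)
    r=np.c_[q,np.ones(len(q))]*[1,-1,-1]@d["R"].T
    return d["position"]+r*((z-d["position"][2])/r[:,2])[:,None]
def rect(d,z,x0,x1,y0,y1,s):  # image up=+x, left=+y ; s px/mm
    h,w=int((x1-x0)*s),int((y1-y0)*s)
    v,u=np.mgrid[:h,:w]
    P=np.c_[(x1-v/s).ravel(),(y1-u/s).ravel(),np.full(h*w,z)]
    m=pix(d,P).reshape(h,w,2).astype(np.float32)
    return cv2.remap(d["image"],m[...,0],m[...,1],cv2.INTER_CUBIC)
E
python3 - <<'E'
from h import *
d=cam("top")
for n,uv in dict(r=(392,207),y=(329,215),g=(472,242),b=(337,280)).items(): print(n,world(d,[uv],65))
print(world(d,[(410,262),(455,190)],81)); print(world(d,[(169,266),(265,257),(272,318),(177,329)],22))
a=rect(d,65,300,560,-270,130,2); cv2.imwrite("pics/a.png",a)
b=rect(d,22,240,440,150,400,3); cv2.imwrite("pics/b.png",b)
E
```

```text
r [[622.21233265 -64.06045796  65.        ]]
y [[607.79340468  49.88274347  65.        ]]
g [[ 558.0141607  -207.20920369   65.        ]]
b [[491.18676124  36.70036672  65.        ]]
[[ 521.11616835  -90.72155211   81.        ]
 [ 649.97868721 -175.75689221   81.        ]]
[[520.39072905 345.70527114  22.        ]
 [536.65763815 167.68371825  22.        ]
 [424.54282184 154.06347175  22.        ]
 [405.00426481 327.59403901  22.        ]]
```

Run:
```python
from h import *
d=cam("top")
a=rect(d,65,450,690,-250,90,2.2); cv2.imwrite("pics/a.png",a)
b=rect(d,22,385,545,135,365,3.4); cv2.imwrite("pics/b.png",b); print(a.shape,b.shape)
```

```text
(528, 748, 3) (544, 782, 3)
```

View pics/a.png

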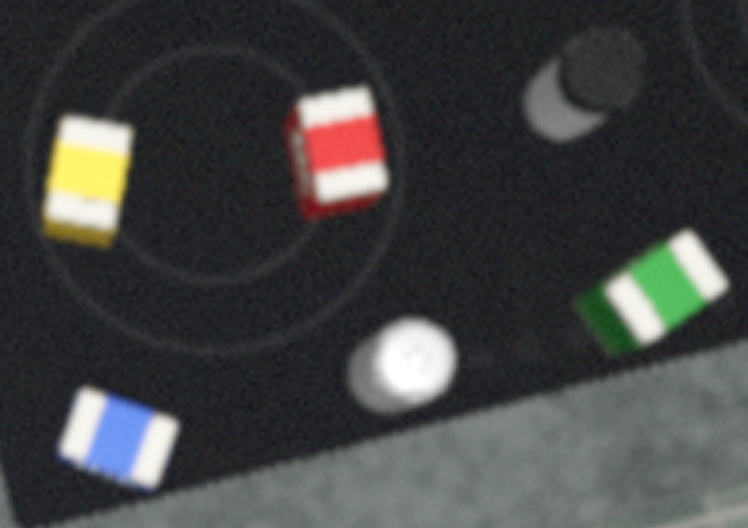

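View pics/b.png

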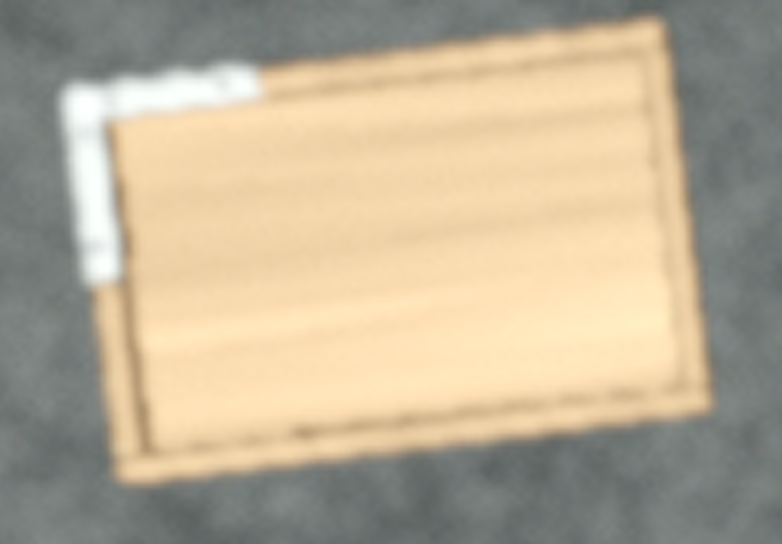

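Red's corners read about (297,100), (370,86), (388,190) and (318,203) in the hob crop. In the tray crop the outer corners are (62,88), (660,18), (710,408) and (120,482), giving 176×116 mm, which matches. I'll write a planner helper next.

```bash
cat >> h.py <<'E'
import math
TH=6.9; C=np.array([511.7,336.3])
EX=np.array([math.cos(math.radians(TH)),math.sin(math.radians(TH))]); EY=np.array([-EX[1],EX[0]])
def slot(i): return C-22.5*EX-(15+30*i)*EY
def now():
    s=manip.observe(); M=R.from_quat(s["eef_rot"]).as_matrix()
    return np.r_[s["tcp_pos"],math.degrees(math.atan2(M[1,1],M[0,1]))],s,M
def plan(wps,p=None):   # wps: (x,y,z,theta of tool y); prints turn z share and offset per call
    if p is None: p=now()[0]
    p=np.array(p,float)
    for w in wps:
        w=np.array(w,float)
        while True:
            d=w-p; t=math.radians(p[3]); ey=np.array([math.cos(t),math.sin(t)]); ex=np.array([-ey[1],ey[0]])
            o=np.array([d[:2]@ex,d[:2]@ey,-d[2]])/100; n=max(1,math.ceil(np.abs(o).max()-.02))
            q=np.clip(np.round(o/n,3),-1,1); tz=round(-d[3]/180/n,4)
            print("turn",[0,0,tz],"offset",q.tolist(), "rows>=",max(1,math.ceil(np.linalg.norm(q)*100/62.5),math.ceil(abs(tz)*180/10.7)))
            p[:2]+=100*(q[0]*ex+q[1]*ey); p[2]-=100*q[2]; p[3]-=tz*180
            if n==1: break
    print("end",p.round(1))
E
python3 - <<'E'
from h import *
print([slot(i).round(1) for i in range(4)])
plan([(624,-66,150,10.7)])
E
```

```text
[array([491.2, 318.7]), array([494.8, 288.9]), array([498.4, 259.1]), array([502. , 229.4])]
turn [0, 0, np.float64(0.0501)] offset [-0.882, -0.77, 0.084] rows>= 2
turn [0, 0, np.float64(0.0501)] offset [-0.992, -0.622, 0.084] rows>= 2
turn [0, 0, np.float64(0.0417)] offset [-0.898, -0.382, 0.07] rows>= 2
turn [0, 0, np.float64(0.0417)] offset [-0.94, -0.262, 0.07] rows>= 2
turn [0, 0, np.float64(0.0417)] offset [-0.966, -0.137, 0.069] rows>= 2
turn [0, 0, np.float64(0.0418)] offset [-0.976, -0.009, 0.07] rows>= 2
turn [0, 0, np.float64(0.0417)] offset [-0.968, 0.118, 0.069] rows>= 2
turn [0, 0, np.float64(0.0418)] offset [-0.945, 0.244, 0.07] rows>= 2
end [624.  -66.  150.   10.7]
```

play_rows:
  turn:
    - [0, 0, 0.05]
    - [0, 0, 0.05]
    - [0, 0, 0.05]
  offset:
    - [-0.88, -0.77, 0.08]
    - [-0.88, -0.77, 0.08]
    - [-0.88, -0.77, 0.08]
  hand: [1, 1, 1]

```text
clock: 0.57
tcp_pos: [248.1, 521.4, 200.8]
eef_rot: [0.221, 0.975, -0.001, 0.001]
ft_force: [0.1, 0.6, 0.7]
width: 1.002
finger_force: 0.0
```

play_rows:
  turn:
    - [0, 0, 0.05]
    - [0, 0, 0.05]
    - [0, 0, 0.05]
  offset:
    - [-0.99, -0.62, 0.08]
    - [-0.99, -0.62, 0.08]
    - [-0.99, -0.62, 0.08]
  hand: [1, 1, 1]

```text
clock: 0.95
tcp_pos: [309.9, 424.4, 193.0]
eef_rot: [0.297, 0.955, -0.001, 0.001]
ft_force: [-1.6, 0.8, 0.6]
width: 0.997
finger_force: 0.0
```

play_rows:
  turn:
    - [0, 0, 0.04]
    - [0, 0, 0.04]
    - [0, 0, 0.04]
  offset:
    - [-0.9, -0.38, 0.07]
    - [-0.9, -0.38, 0.07]
    - [-0.9, -0.38, 0.07]
  hand: [1, 1, 1]

```text
clock: 1.32
tcp_pos: [361.6, 344.7, 186.2]
eef_rot: [0.355, 0.935, -0.0, 0.0]
ft_force: [-0.6, 0.9, 0.4]
width: 1.002
finger_force: 0.0
```

play_rows:
  turn:
    - [0, 0, 0.04]
    - [0, 0, 0.04]
    - [0, 0, 0.04]
  offset:
    - [-0.94, -0.26, 0.07]
    - [-0.94, -0.26, 0.07]
    - [-0.94, -0.26, 0.07]
  hand: [1, 1, 1]

```text
clock: 1.7
tcp_pos: [414.8, 263.8, 179.2]
eef_rot: [0.412, 0.911, 0.0, 0.0]
ft_force: [-0.6, -0.4, 0.3]
width: 0.998
finger_force: 0.0
```

play_rows:
  turn:
    - [0, 0, 0.04]
    - [0, 0, 0.04]
    - [0, 0, 0.04]
  offset:
    - [-0.97, -0.14, 0.07]
    - [-0.97, -0.14, 0.07]
    - [-0.97, -0.14, 0.07]
  hand: [1, 1, 1]

```text
clock: 2.08
tcp_pos: [468.5, 182.2, 172.1]
eef_rot: [0.468, 0.884, 0.0, 0.0]
ft_force: [-0.9, 1.3, 0.5]
width: 0.997
finger_force: 0.0
```

play_rows:
  turn:
    - [0, 0, 0.04]
    - [0, 0, 0.04]
    - [0, 0, 0.04]
  offset:
    - [-0.98, -0.01, 0.07]
    - [-0.98, -0.01, 0.07]
    - [-0.98, -0.01, 0.07]
  hand: [1, 1, 1]

```text
clock: 2.45
tcp_pos: [522.8, 100.9, 165.1]
eef_rot: [0.523, 0.853, 0.0, 0.0]
ft_force: [-0.6, -0.4, 0.4]
width: 1.0
finger_force: 0.0
```

Run:
```python
from h import *
p,s,M=now(); print(p.round(2),s["clock"],s["joints"].round(2)); print(M.round(4))
plan([(624,-66,150,10.7),(624,-66,35,10.7)])
```

```text
[522.78 100.91 165.07  26.98] 2.45 [-0.55  0.41  0.35  1.91 -0.18  0.86  0.36]
[[-4.536e-01  8.912e-01  6.000e-04]
 [ 8.912e-01  4.536e-01  2.000e-04]
 [-1.000e-04  6.000e-04 -1.000e+00]]
turn [0, 0, np.float64(0.0452)] offset [-0.973, 0.072, 0.075] rows>= 2
turn [0, 0, np.float64(0.0452)] offset [-0.954, 0.21, 0.076] rows>= 2
turn [0, 0, np.float64(0.0)] offset [0.0, -0.0, 0.575] rows>= 1
turn [0, 0, np.float64(0.0)] offset [0.0, -0.0, 0.575] rows>= 1
end [624.  -66.   35.   10.7]
```

play_rows:
  turn:
    - [0, 0, 0.045]
    - [0, 0, 0.045]
    - [0, 0, 0.045]
  offset:
    - [-0.97, 0.07, 0.07]
    - [-0.97, 0.07, 0.07]
    - [-0.97, 0.07, 0.07]
  hand: [1, 1, 1]

```text
clock: 2.82
tcp_pos: [572.8, 17.9, 157.9]
eef_rot: [0.581, 0.814, 0.0, -0.0]
ft_force: [-0.5, 1.3, -0.2]
width: 1.004
finger_force: 0.0
```

play_rows:
  turn:
    - [0, 0, 0.045]
    - [0, 0, 0.045]
    - [0, 0, 0.045]
  offset:
    - [-0.95, 0.21, 0.08]
    - [-0.95, 0.21, 0.08]
    - [-0.95, 0.21, 0.08]
  hand: [1, 1, 1]

```text
clock: 3.2
tcp_pos: [623.3, -64.9, 149.7]
eef_rot: [0.637, 0.771, 0.0, -0.0]
ft_force: [0.3, 0.3, -1.6]
width: 0.999
finger_force: 0.0
```

play_rows:
  turn:
    - [0, 0, 0]
    - [0, 0, 0]
    - [0, 0, 0]
    - [0, 0, 0]
  offset:
    - [0, 0, 0.25]
    - [0, 0, 0.5]
    - [0, 0, 0.75]
    - [0, 0, 0.75]
  hand: [1, 1, 1, 1]

```text
clock: 3.7
tcp_pos: [620.8, -61.3, 73.4]
eef_rot: [0.636, 0.772, -0.0, -0.003]
ft_force: [0.6, -0.0, 0.1]
width: 0.997
finger_force: 0.0
```

Run:
```python
from h import *
p,s,M=now(); print(p.round(2),s["clock"])
plan([(624,-66,35,10.7)])
d=cam("scene"); q=pix(d,[[624,-66,65]])[0].astype(int); print(q)
c=d["image"][q[1]-75:q[1]+75,q[0]-100:q[0]+100]; cv2.imwrite("pics/s1.png",cv2.resize(c,None,fx=4,fy=4,interpolation=2))
```

```text
[620.85 -61.27  73.44  11.05] 3.7
turn [0, 0, np.float64(0.002)] offset [-0.052, 0.022, 0.384] rows>= 1
end [624.  -66.   35.   10.7]
[377 252]
```

View pics/s1.png

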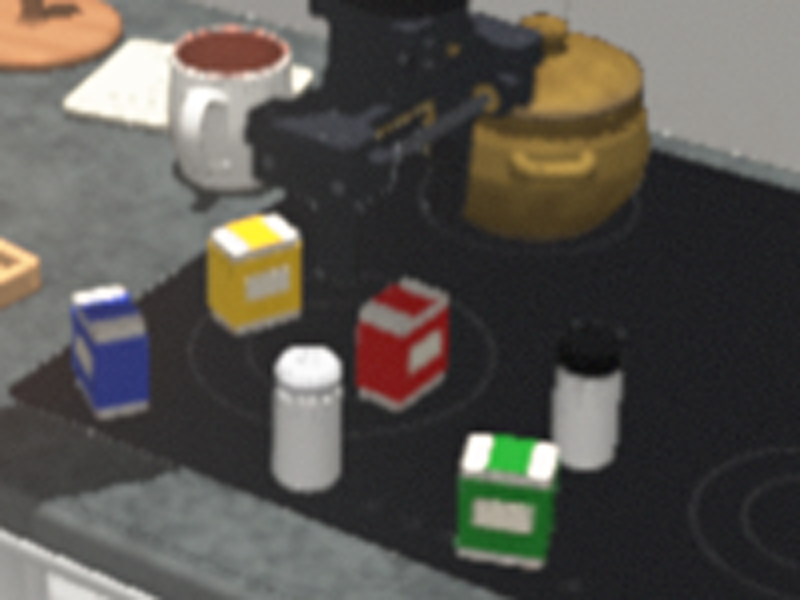

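The crop shows red with its top at (400,300), but the gripper's fingers seem to sit to the left and behind it, at about (330,250). I'll check the arm's reported pose against both cameras before going lower.

Run:
```python
from h import *
p,s,M=now(); print(p.round(2),s["joints"].round(3),s["ft_force"])
o=np.array([377-100,252-75])
d=cam("scene")
for nm,off in dict(tcp=(0,0,0),tipL=(0,53,8),tipR=(0,-53,8),b1=(37,93,-56),b2=(37,-93,-56),b3=(-37,93,-56),b4=(-37,-93,-56)).items():
    P=s["tcp_pos"]+M@np.array(off,float); print(nm,((pix(d,[P])[0]-o)*4).round(), P.round())
t=cam("top"); im=rect(t,130,480,760,-230,130,2)
cv2.imwrite("pics/t1.png",im)
P=s["tcp_pos"]+M@np.array([0,0,-56.]); print([( (130-P[1])*2,(760-P[0])*2)])
```

```text
[622.07 -62.35  74.85  11.01] [-0.235  0.689  0.377  1.714 -0.334  0.804  0.491] [0.93008708 0.01285072 1.36323027]
tcp [395. 286.] [622. -62.  75.]
tipL [448. 262.] [674. -52.  67.]
tipR [339. 336.] [570. -72.  67.]
b1 [439. 122.] [706.  -8. 131.]
b2 [241. 242.] [524. -44. 131.]
b3 [546. 158.] [721. -81. 131.]
b4 [353. 286.] [ 538. -117.  131.]
[(np.float64(384.9308541783193), np.float64(275.6604121742987))]
```

View pics/t1.png

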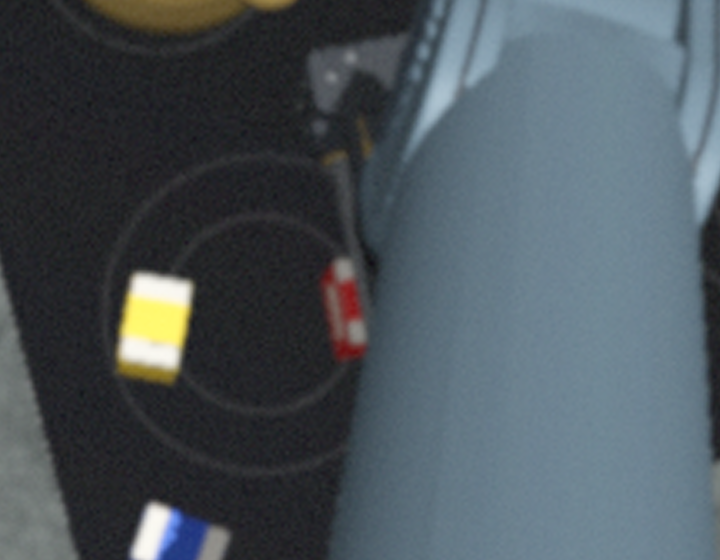

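The top view is mostly blocked by the arm, and the black fingers blend into the hob. I'll brighten the scene crop.

Run:
```python
from h import *
p,s,M=now(); d=cam("scene"); o=np.array([297,182])
c=cv2.resize(d["image"][182:182+110,297:297+140],None,fx=5.5,fy=5.4,interpolation=2)
c=np.clip(255*(c/255.)**0.4,0,255).astype(np.uint8)
for off in [(0,53,8),(0,-53,8),(37,93,-56),(37,-93,-56),(-37,-93,-56),(0,0,0)]:
    q=(pix(d,[s["tcp_pos"]+M@np.array(off,float)])[0]-o)*[5.5,5.4]; cv2.circle(c,tuple(int(v) for v in q),5,(255,0,255),2)
cv2.imwrite("pics/s2.png",c)
```

```text
(no output)
```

View pics/s2.png

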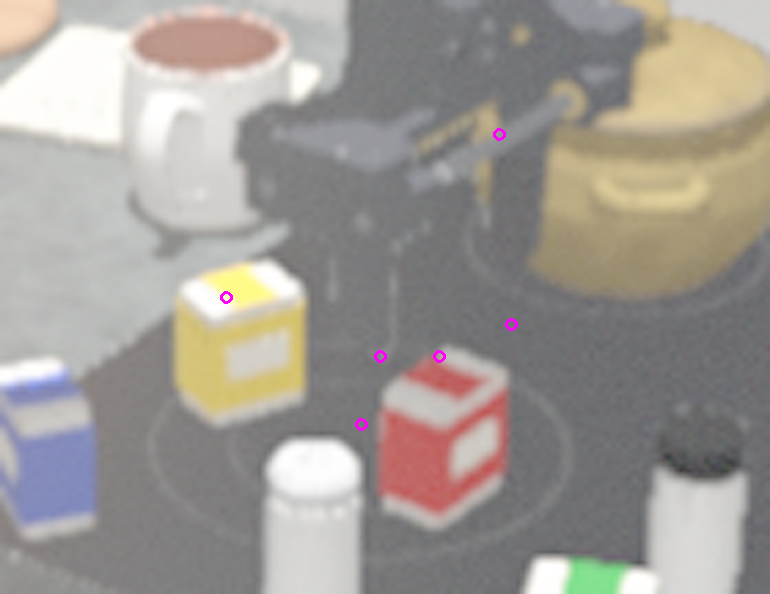

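The near finger (x 330–395) lines up horizontally with its predicted tip at (361,424), so the pose holds. The arm was still settling, so I'll descend and let it settle again.

play_rows:
  turn:
    - [0, 0, 0]
    - [0, 0, 0]
    - [0, 0, 0]
    - [0, 0, 0]
  offset:
    - [0, 0, 0.15]
    - [0, 0, 0.3]
    - [-0.01, 0, 0.4]
    - [-0.01, 0, 0.4]
  hand: [1, 1, 1, 1]

```text
clock: 4.4
tcp_pos: [622.0, -67.4, 33.8]
eef_rot: [0.638, 0.77, -0.001, -0.001]
ft_force: [-0.8, 1.0, -0.8]
width: 1.002
finger_force: 0.0
```

play_rows:
  turn:
    - [0, 0, 0]
    - [0, 0, 0]
    - [0, 0, 0]
    - [0, 0, 0]
  offset:
    - [0, 0, 0]
    - [0, 0, 0]
    - [0, 0, 0]
    - [0, 0, 0]
  hand: [1, 1, 1, 1]

```text
clock: 4.9
tcp_pos: [623.1, -67.2, 35.4]
eef_rot: [0.637, 0.771, 0.0, 0.0]
ft_force: [-0.0, 0.8, 0.1]
width: 0.995
finger_force: 0.0
```

Run:
```python
from h import *
p,s,M=now(); d=cam("scene"); o=np.array([317,192]); print(p.round(2),s["ft_force"])
c=cv2.resize(d["image"][192:192+100,317:317+110],None,fx=6,fy=6,interpolation=2)
c=np.clip(255*(c/255.)**0.4,0,255).astype(np.uint8)
for off in [(0,53,8),(0,-53,8),(9,-44,8),(-9,-44,8)]:
    q=(pix(d,[s["tcp_pos"]+M@np.array(off,float)])[0]-o)*6; cv2.circle(c,tuple(int(v) for v in q),4,(255,0,255),1)
cv2.imwrite("pics/s3.png",c)
```

```text
[623.12 -67.17  35.36  10.8 ] [-0.01863989  0.81296809  0.13420437]
```

View pics/s3.png

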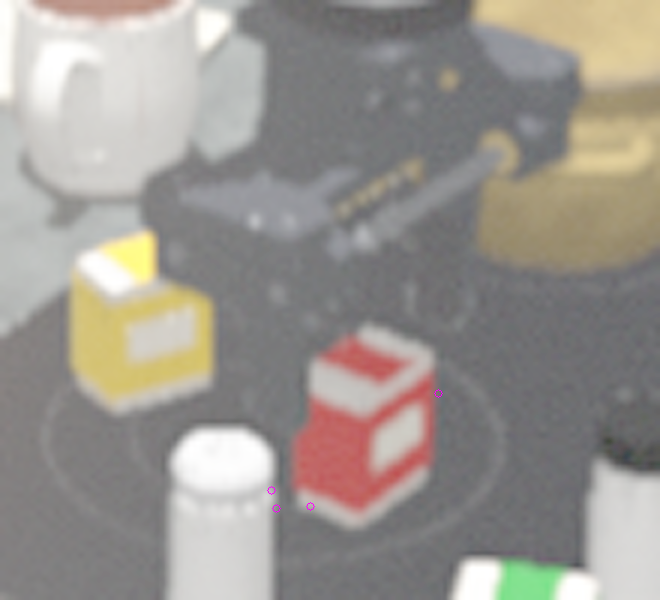

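The near finger covers red's left edge down to (308,425), about 10 px above the predicted tip. The linkage fingers probably swing up when open, which is safe. Closing now.

play_rows:
  turn:
    - [0, 0, 0]
    - [0, 0, 0]
    - [0, 0, 0]
    - [0, 0, 0]
    - [0, 0, 0]
    - [0, 0, 0]
    - [0, 0, 0]
    - [0, 0, 0]
  offset:
    - [0, 0, 0]
    - [0, 0, 0]
    - [0, 0, 0]
    - [0, 0, 0]
    - [0, 0, 0]
    - [0, 0, 0]
    - [0, 0, 0]
    - [0, 0, 0]
  hand: [-1, -1, -1, -1, -1, -1, -1, -1]
  squeeze: 20

```text
clock: 5.95
tcp_pos: [628.0, -67.0, 38.7]
eef_rot: [0.637, 0.771, 0.003, 0.004]
ft_force: [3.2, 2.2, 15.2]
width: 0.241
finger_force: 19.6
```

play_rows:
  turn:
    - [0, 0, 0]
    - [0, 0, 0]
    - [0, 0, 0]
    - [0, 0, 0]
  offset:
    - [0, 0, -0.3]
    - [0, 0, -0.6]
    - [0, 0, -0.95]
    - [0, 0, -0.95]
  hand: [-1, -1, -1, -1]

```text
clock: 6.45
tcp_pos: [624.9, -67.6, 132.8]
eef_rot: [0.637, 0.77, 0.002, 0.002]
ft_force: [-0.1, -0.2, -0.4]
width: 0.003
finger_force: 0.0
```

Run:
```python
from h import *
p,s,M=now(); print(p.round(2),s["width"],s["finger_force"],s["ft_force"].round(1))
d=cam("scene"); o=np.array([317,152])
cv2.imwrite("pics/s4.png",cv2.resize(d["image"][152:292,297:437],None,fx=4.2,fy=4.2,interpolation=2))
s0=slot(0)-3*EX-3*EY; print(s0)
plan([(*s0,120,TH)])
```

```text
[624.87 -67.6  132.82  10.79] 0.0033574226624705516 0.0 [-0.1 -0.2 -0.4]
[488.54715088 315.36687845]
turn [0, 0, np.float64(0.0054)] offset [1.0, -0.152, 0.028] rows>= 2
turn [0, 0, np.float64(0.0054)] offset [1.0, -0.17, 0.027] rows>= 2
turn [0, 0, np.float64(0.0054)] offset [0.999, -0.186, 0.028] rows>= 2
turn [0, 0, np.float64(0.0055)] offset [0.995, -0.203, 0.027] rows>= 2
end [488.6 315.4 120.    6.9]
```

View pics/s4.png

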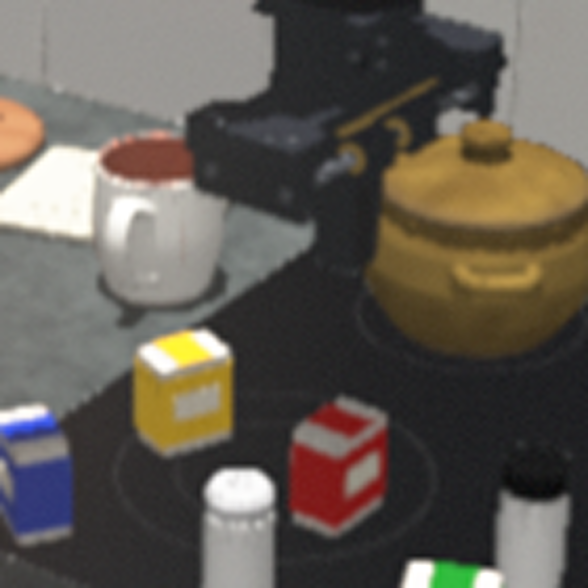

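The grasp slipped: width stalled at 0.24 with 15 N of upward force, so the fingers closed over red's top. Red still stands at (338,465) in the crop and the closed tips are at (340,265). I'll compare that with the prediction.

Run:
```python
from h import *
p,s,M=now(); d=cam("scene"); o=np.array([297,152])
for z in (-40,-20,0,8): print(z,((pix(d,[s["tcp_pos"]+M@np.array([0,0,z])])[0]-o)*4.2).round())
t=cam("top")
for n,x,y in [("r",624,-66)]: 
    print((pix(d,[[x,y,65]])[0]-o)*4.2,(pix(d,[[x,y,7]])[0]-o)*4.2)
im=t["image"][100:300,290:500]; cv2.imwrite("pics/t2.png",cv2.resize(im,None,fx=2.8,fy=2.8,interpolation=2))
# red strip centroid in scene
hsv=cv2.cvtColor(d["image"],cv2.COLOR_BGR2HSV)
```

```text
-40 [345. 248.]
-20 [344. 282.]
0 [343. 316.]
8 [342. 329.]
[337.70005212 422.36109604] [334.13709246 512.70800081]
```

The closed tips appear about 14 px higher than predicted, roughly 33 mm in z. That fits both the notch on red and the slip over its top. I'll touch the bare hob, half open, to measure the real tip offset.

Run:
```python
from h import *
plan([(560,-10,100,10.7),(560,-10,45,10.7)])
```

```text
turn [0, 0, np.float64(0.0006)] offset [0.676, -0.504, 0.291] rows>= 2
turn [0, 0, np.float64(0.0)] offset [0.0, 0.0, 0.55] rows>= 1
end [560.  -10.   45.   10.7]
```

play_rows:
  turn:
    - [0, 0, 0]
    - [0, 0, 0]
    - [0, 0, 0]
    - [0, 0, 0]
  offset:
    - [0.34, -0.25, 0.1]
    - [0.68, -0.5, 0.29]
    - [0.68, -0.5, 0.29]
    - [0.68, -0.5, 0.29]
  hand: [0, 0, 0, 0]

```text
clock: 7.1
tcp_pos: [561.2, -10.3, 100.7]
eef_rot: [0.637, 0.77, -0.0, 0.0]
ft_force: [0.6, -0.7, -0.5]
width: 0.437
finger_force: 0.0
```

play_rows:
  turn:
    - [0, 0, 0]
    - [0, 0, 0]
    - [0, 0, 0]
    - [0, 0, 0]
  offset:
    - [0, 0, 0.3]
    - [0, 0, 0.5]
    - [0, 0, 0.65]
    - [0, 0, 0.65]
  hand: [0, 0, 0, 0]

```text
clock: 7.6
tcp_pos: [561.0, -10.5, 35.4]
eef_rot: [0.638, 0.77, -0.001, -0.0]
ft_force: [0.0, 0.1, 0.9]
width: 0.5
finger_force: 0.0
```

play_rows:
  turn:
    - [0, 0, 0]
    - [0, 0, 0]
    - [0, 0, 0]
    - [0, 0, 0]
  offset:
    - [0, 0, 0.04]
    - [0, 0, 0.07]
    - [0, 0, 0.1]
    - [0, 0, 0.1]
  hand: [0, 0, 0, 0]

```text
clock: 8.1
tcp_pos: [561.0, -9.7, 26.1]
eef_rot: [0.637, 0.771, -0.0, -0.0]
ft_force: [0.0, -0.2, 0.4]
width: 0.497
finger_force: 0.0
```

play_rows:
  turn:
    - [0, 0, 0]
    - [0, 0, 0]
    - [0, 0, 0]
  offset:
    - [0, 0, 0.03]
    - [0, 0, 0.06]
    - [0, 0, 0.06]
  hand: [0, 0, 0]

```text
clock: 8.48
tcp_pos: [560.9, -9.7, 19.8]
eef_rot: [0.637, 0.771, -0.0, -0.0]
ft_force: [0.5, -0.1, 0.8]
width: 0.502
finger_force: 0.0
```

play_rows:
  turn:
    - [0, 0, 0]
    - [0, 0, 0]
    - [0, 0, 0]
  offset:
    - [0, 0, 0.03]
    - [0, 0, 0.06]
    - [0, 0, 0.06]
  hand: [0, 0, 0]

```text
clock: 8.85
tcp_pos: [560.9, -9.8, 13.8]
eef_rot: [0.637, 0.771, -0.0, -0.0]
ft_force: [-0.7, 0.4, 0.2]
width: 0.495
finger_force: 0.0
```

Run:
```python
from h import *
p,s,M=now(); d=cam("scene"); o=np.array([297,182]); print(p.round(2),s["ft_force"])
c=cv2.resize(d["image"][182:182+110,297:297+140],None,fx=5.5,fy=5.4,interpolation=2)
c=np.clip(255*(c/255.)**0.4,0,255).astype(np.uint8)
for off in [(9,-22,8),(-9,-22,8),(9,22,8),(-9,22,8)]:
    q=(pix(d,[s["tcp_pos"]+M@np.array(off,float)])[0]-o)*[5.5,5.4]; cv2.circle(c,tuple(int(v) for v in q),4,(255,0,255),1)
cv2.imwrite("pics/s5.png",c)
```

```text
[560.88  -9.79  13.83  10.8 ] [-0.70280464  0.42789771  0.20410143]
```

View pics/s5.png

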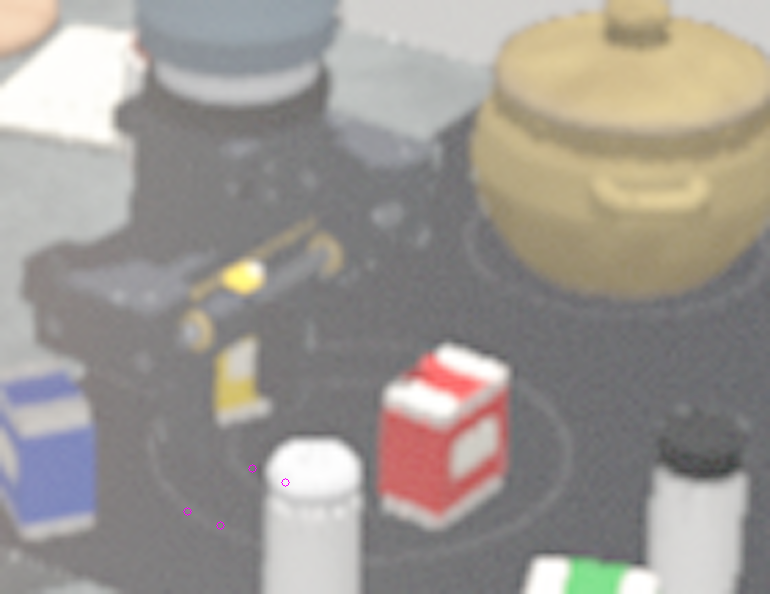

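Red still stands unmoved at (445,430), and there is no contact yet. I'll continue down in small steps, with a 10 mm shift to keep the body clear of blue.

play_rows:
  turn:
    - [0, 0, 0]
    - [0, 0, 0]
    - [0, 0, 0]
    - [0, 0, 0]
  offset:
    - [-0.06, 0.12, 0]
    - [-0.06, 0.12, 0.03]
    - [-0.06, 0.12, 0.05]
    - [-0.06, 0.12, 0.05]
  hand: [0, 0, 0, 0]

```text
clock: 9.4
tcp_pos: [573.6, -13.4, 8.8]
eef_rot: [0.637, 0.771, -0.0, -0.0]
ft_force: [0.2, -0.2, 0.2]
width: 0.502
finger_force: 0.0
```

play_rows:
  turn:
    - [0, 0, 0]
    - [0, 0, 0]
    - [0, 0, 0]
  offset:
    - [0, 0, 0.03]
    - [0, 0, 0.05]
    - [0, 0, 0.05]
  hand: [0, 0, 0]

```text
clock: 9.78
tcp_pos: [573.8, -13.4, 3.9]
eef_rot: [0.637, 0.771, -0.0, -0.0]
ft_force: [-0.3, 0.3, 0.2]
width: 0.5
finger_force: 0.0
```

play_rows:
  turn:
    - [0, 0, 0]
    - [0, 0, 0]
    - [0, 0, 0]
  offset:
    - [0, 0, 0.03]
    - [0, 0, 0.05]
    - [0, 0, 0.05]
  hand: [0, 0, 0]

```text
clock: 10.15
tcp_pos: [573.9, -13.5, -1.1]
eef_rot: [0.637, 0.77, -0.0, -0.0]
ft_force: [0.2, 0.4, 0.1]
width: 0.502
finger_force: 0.0
```

play_rows:
  turn:
    - [0, 0, 0]
    - [0, 0, 0]
    - [0, 0, 0]
  offset:
    - [0, 0, 0.03]
    - [0, 0, 0.06]
    - [0, 0, 0.06]
  hand: [0, 0, 0]

```text
clock: 10.52
tcp_pos: [573.8, -13.4, -7.2]
eef_rot: [0.637, 0.771, -0.0, -0.0]
ft_force: [-0.4, 0.7, -0.5]
width: 0.499
finger_force: 0.0
```

play_rows:
  turn:
    - [0, 0, 0]
    - [0, 0, 0]
    - [0, 0, 0]
  offset:
    - [0, 0, 0.03]
    - [0, 0, 0.05]
    - [0, 0, 0.05]
  hand: [0, 0, 0]

```text
clock: 10.9
tcp_pos: [573.9, -13.4, -12.1]
eef_rot: [0.637, 0.77, -0.0, -0.0]
ft_force: [-0.7, -0.6, 0.4]
width: 0.503
finger_force: 0.0
```

play_rows:
  turn:
    - [0, 0, 0]
    - [0, 0, 0]
    - [0, 0, 0]
  offset:
    - [0, 0, 0.02]
    - [0, 0, 0.04]
    - [0, 0, 0.04]
  hand: [0, 0, 0]

```text
clock: 11.28
tcp_pos: [573.9, -13.4, -16.0]
eef_rot: [0.637, 0.77, -0.0, -0.0]
ft_force: [-0.1, 0.2, -0.0]
width: 0.501
finger_force: 0.0
```

play_rows:
  turn:
    - [0, 0, 0]
    - [0, 0, 0]
    - [0, 0, 0]
  offset:
    - [0, 0, 0.02]
    - [0, 0, 0.03]
    - [0, 0, 0.03]
  hand: [0, 0, 0]

```text
clock: 11.65
tcp_pos: [573.9, -13.4, -19.0]
eef_rot: [0.637, 0.771, -0.0, -0.0]
ft_force: [0.4, -0.7, -0.5]
width: 0.5
finger_force: 0.0
```

play_rows:
  turn:
    - [0, 0, 0]
    - [0, 0, 0]
    - [0, 0, 0]
  offset:
    - [0, 0, 0.02]
    - [0, 0, 0.03]
    - [0, 0, 0.03]
  hand: [0, 0, 0]

```text
clock: 12.02
tcp_pos: [574.1, -13.5, -21.9]
eef_rot: [0.637, 0.77, 0.0, 0.0]
ft_force: [0.1, -0.8, 1.1]
width: 0.501
finger_force: 0.5
```

Run:
```python
from h import *
p,s,M=now(); d=cam("scene"); o=np.array([297,182]); print(p.round(2),s["ft_force"])
c=cv2.resize(d["image"][182:182+110,297:297+140],None,fx=5.5,fy=5.4,interpolation=2)
c=np.clip(255*(c/255.)**0.4,0,255).astype(np.uint8)
for off in [(9,-22,8),(-9,-22,8),(-9,22,8),(9,-22,-30),(-9,-22,-30),(-9,22,-30)]:
    q=(pix(d,[s["tcp_pos"]+M@np.array(off,float)])[0]-o)*[5.5,5.4]; cv2.circle(c,tuple(int(v) for v in q),4,(255,0,255),1)
cv2.imwrite("pics/s6.png",c)
```

```text
[574.06 -13.47 -21.85  10.79] [ 0.12657972 -0.77424061  1.13193652]
```

View pics/s6.png

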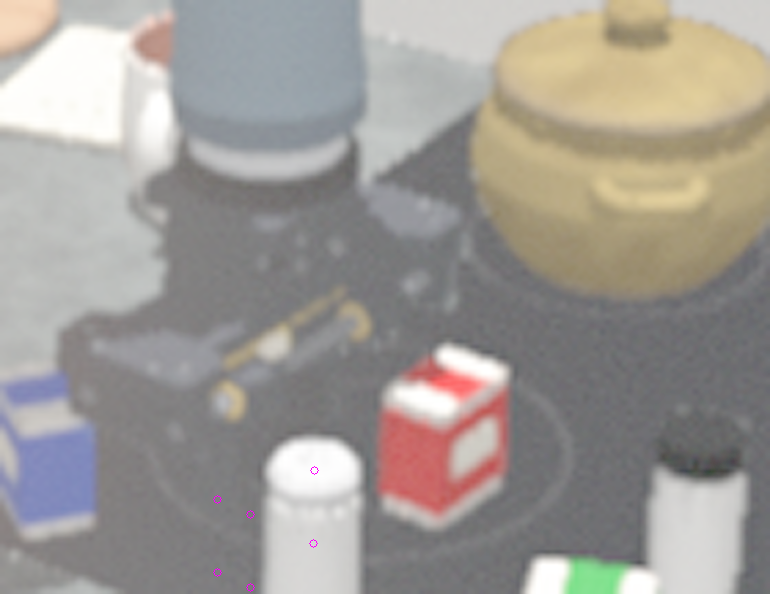

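The fingertips touch the hob at TCP z = −22 (1.1 N, finger force 0.5). The real tip height is therefore TCP + 29, about 37 mm higher than the sheet says. Red hasn't moved: bottom corner at (437,520), same as before. Grasp height is now TCP ≈ −2.

Run:
```python
from h import *
p,_,_=now(); plan([(*p[:2],60,10.7),(624,-66,60,10.7),(624,-66,-2,10.7)],[*p[:2],-22,10.8])
```

```text
turn [0, 0, np.float64(0.0006)] offset [0.0, 0.0, -0.82] rows>= 2
turn [0, 0, np.float64(-0.0)] offset [-0.609, 0.393, -0.0] rows>= 2
turn [0, 0, np.float64(-0.0)] offset [-0.0, 0.0, 0.62] rows>= 1
end [624.  -66.   -2.   10.7]
```

play_rows:
  turn:
    - [0, 0, 0]
    - [0, 0, 0]
    - [0, 0, 0]
    - [0, 0, 0]
    - [0, 0, 0]
    - [0, 0, 0]
  offset:
    - [0, 0, -0.4]
    - [0, 0, -0.82]
    - [0, 0, -0.82]
    - [-0.3, 0.2, -0.82]
    - [-0.61, 0.39, -0.82]
    - [-0.61, 0.39, -0.82]
  hand: [0, 0, 1, 1, 1, 1]

```text
clock: 12.82
tcp_pos: [624.3, -69.0, 59.2]
eef_rot: [0.639, 0.769, -0.001, 0.001]
ft_force: [-1.5, 0.2, 0.2]
width: 0.935
finger_force: 0.0
```

play_rows:
  turn:
    - [0, 0, 0]
    - [0, 0, 0]
    - [0, 0, 0]
    - [0, 0, 0]
    - [0, 0, 0]
  offset:
    - [0, 0, 0]
    - [0, 0, 0.25]
    - [0, 0, 0.45]
    - [0, 0, 0.62]
    - [0, 0, 0.62]
  hand: [1, 1, 1, 1, 1]

```text
clock: 13.45
tcp_pos: [622.3, -65.6, -3.5]
eef_rot: [0.637, 0.771, -0.001, -0.001]
ft_force: [-0.4, 0.4, -0.3]
width: 1.005
finger_force: 0.0
```

play_rows:
  turn:
    - [0, 0, 0]
    - [0, 0, 0]
    - [0, 0, 0]
    - [0, 0, 0]
    - [0, 0, 0]
    - [0, 0, 0]
    - [0, 0, 0]
    - [0, 0, 0]
  offset:
    - [0, 0, 0]
    - [0, 0, 0]
    - [0, 0, 0]
    - [0, 0, 0]
    - [0, 0, 0]
    - [0, 0, 0]
    - [0, 0, 0]
    - [0, 0, 0]
  hand: [-1, -1, -1, -1, -1, -1, -1, -1]
  squeeze: 20

```text
clock: 14.45
tcp_pos: [624.2, -66.0, -1.6]
eef_rot: [0.637, 0.771, 0.0, 0.0]
ft_force: [0.9, -0.3, 4.2]
width: 0.511
finger_force: 20.0
```

Width is 0.511 (45 mm) at 20 N, so red is held. Lifting and planning the carry.

play_rows:
  turn:
    - [0, 0, 0]
    - [0, 0, 0]
    - [0, 0, 0]
  offset:
    - [0, 0, -0.4]
    - [0, 0, -0.9]
    - [0, 0, -0.9]
  hand: [-1, -1, -1]
  squeeze: 30

```text
clock: 14.82
tcp_pos: [626.0, -66.7, 91.5]
eef_rot: [0.638, 0.77, 0.002, 0.002]
ft_force: [-0.1, -0.0, -1.9]
width: 0.506
finger_force: 30.0
```

Run:
```python
from h import *
p,s,_=now(); print(p.round(1),s["width"],s["finger_force"],s["ft_force"].round(1))
s0=slot(0)-5*EX-6*EY; print(s0); plan([(*s0,85,TH),(*s0,4,TH)])
```

```text
[626.  -66.7  91.5  10.8] 0.5062760581587858 29.9998541129753 [-0.1 -0.  -1.9]
[486.92204671 312.14833275]
turn [0, 0, np.float64(0.0054)] offset [0.995, -0.164, 0.016] rows>= 2
turn [0, 0, np.float64(0.0054)] offset [0.993, -0.182, 0.016] rows>= 2
turn [0, 0, np.float64(0.0054)] offset [0.989, -0.198, 0.016] rows>= 2
turn [0, 0, np.float64(0.0054)] offset [0.986, -0.215, 0.017] rows>= 2
turn [0, 0, np.float64(-0.0)] offset [-0.0, 0.0, 0.81] rows>= 2
end [486.9 312.2   4.    6.9]
```

play_rows:
  turn:
    - [0, 0, 0]
    - [0, 0, 0.005]
    - [0, 0, 0.005]
  offset:
    - [0.5, -0.08, 0.01]
    - [0.99, -0.16, 0.02]
    - [0.99, -0.16, 0.02]
  hand: [-1, -1, -1]

```text
clock: 15.2
tcp_pos: [586.6, 33.8, 84.1]
eef_rot: [0.641, 0.768, -0.001, -0.003]
ft_force: [0.1, -0.5, -1.1]
width: 0.51
finger_force: 30.0
```

play_rows:
  turn:
    - [0, 0, 0]
    - [0, 0, 0.005]
    - [0, 0, 0.005]
  offset:
    - [0.5, -0.09, 0.01]
    - [0.99, -0.18, 0.02]
    - [0.99, -0.18, 0.02]
  hand: [-1, -1, -1]

```text
clock: 15.58
tcp_pos: [552.2, 126.9, 82.6]
eef_rot: [0.647, 0.763, -0.001, -0.002]
ft_force: [0.1, -0.6, -2.2]
width: 0.507
finger_force: 30.0
```

play_rows:
  turn:
    - [0, 0, 0]
    - [0, 0, 0.005]
    - [0, 0, 0.005]
  offset:
    - [0.5, -0.1, 0.01]
    - [0.99, -0.2, 0.02]
    - [0.99, -0.2, 0.02]
  hand: [-1, -1, -1]

```text
clock: 15.95
tcp_pos: [517.5, 220.7, 80.9]
eef_rot: [0.653, 0.757, -0.001, -0.001]
ft_force: [0.8, -0.7, -1.6]
width: 0.509
finger_force: 30.0
```

play_rows:
  turn:
    - [0, 0, 0]
    - [0, 0, 0.005]
    - [0, 0, 0.005]
    - [0, 0, 0.005]
    - [0, 0, 0.005]
  offset:
    - [0.5, -0.1, 0.01]
    - [0.98, -0.21, 0.02]
    - [0.98, -0.21, 0.02]
    - [0.98, -0.21, 0.02]
    - [0.98, -0.21, 0.02]
  hand: [-1, -1, -1, -1, -1]

```text
clock: 16.58
tcp_pos: [486.1, 308.8, 80.0]
eef_rot: [0.663, 0.749, -0.0, 0.001]
ft_force: [1.1, -0.0, -1.0]
width: 0.508
finger_force: 30.0
```

Run:
```python
from h import *
p,s,_=now(); print(p.round(1),s["width"],s["finger_force"],s["ft_force"].round(1))
s0=slot(0)-5*EX-6*EY; plan([(*s0,4,TH)])
d=cam("scene")["image"]; t=cam("top")["image"]
a=cv2.resize(d[190:290,180:320],None,fx=4,fy=4,interpolation=2); b=cv2.resize(t[230:350,150:290],(560,400),interpolation=2)
cv2.imwrite("pics/c1.png",cv2.resize(np.hstack([a,b]),(800,286)))
```

```text
[486.1 308.8  80.    7. ] 0.5077918980588046 29.99977294821292 [ 1.1 -0.  -1. ]
turn [0, 0, np.float64(0.0006)] offset [0.033, 0.012, 0.76] rows>= 2
end [486.9 312.2   4.    6.9]
```

View pics/c1.png

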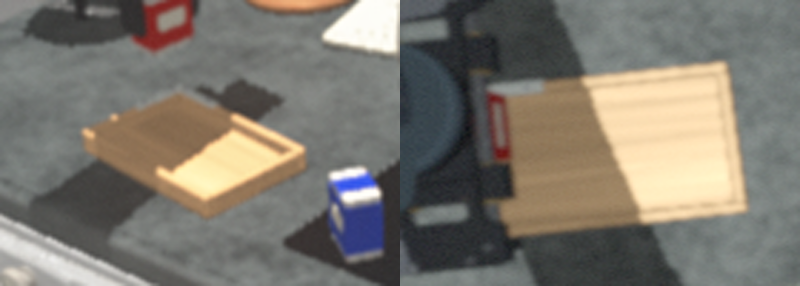

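Red hangs upright over the white corner (scene crop (165,25), top crop (500,125)). Descending to just above the tray floor.

play_rows:
  turn:
    - [0, 0, 0]
    - [0, 0, 0]
    - [0, 0, 0]
    - [0, 0, 0]
    - [0, 0, 0]
    - [0, 0, 0]
  offset:
    - [0.02, 0.01, 0.2]
    - [0.03, 0.01, 0.4]
    - [0.03, 0.01, 0.6]
    - [0.03, 0.01, 0.76]
    - [0.03, 0.01, 0.76]
    - [0.03, 0.01, 0.76]
  hand: [-1, -1, -1, -1, -1, -1]

```text
clock: 17.42
tcp_pos: [485.9, 314.5, 4.4]
eef_rot: [0.661, 0.75, 0.0, 0.0]
ft_force: [0.8, 0.8, -1.5]
width: 0.509
finger_force: 30.0
```

play_rows:
  turn:
    - [0, 0, 0]
    - [0, 0, 0]
    - [0, 0, 0]
    - [0, 0, 0]
  offset:
    - [0, 0, 0.02]
    - [0, 0, 0.04]
    - [0, 0, 0.04]
    - [0, 0, 0.04]
  hand: [-1, -1, -1, -1]

```text
clock: 17.92
tcp_pos: [485.6, 314.5, 0.2]
eef_rot: [0.661, 0.75, 0.0, 0.0]
ft_force: [-1.7, 1.3, -0.4]
width: 0.506
finger_force: 30.0
```

play_rows:
  turn:
    - [0, 0, 0]
    - [0, 0, 0]
    - [0, 0, 0]
  offset:
    - [0.02, 0, 0]
    - [0.04, 0, 0]
    - [0.04, 0, 0]
  hand: [-1, -1, -1]

```text
clock: 18.3
tcp_pos: [485.2, 317.8, 0.1]
eef_rot: [0.661, 0.75, -0.0, 0.0]
ft_force: [0.1, -2.8, 0.6]
width: 0.511
finger_force: 30.0
```

play_rows:
  turn:
    - [0, 0, 0]
    - [0, 0, 0]
    - [0, 0, 0]
    - [0, 0, 0]
    - [0, 0, 0]
  offset:
    - [0.02, 0, 0]
    - [0.02, 0.02, 0]
    - [0.02, 0.04, 0]
    - [0.02, 0.05, 0]
    - [0.02, 0.05, 0]
  hand: [-1, -1, -1, -1, -1]

```text
clock: 18.92
tcp_pos: [486.9, 318.0, -0.6]
eef_rot: [0.662, 0.75, -0.004, -0.001]
ft_force: [-5.5, -7.0, 5.4]
width: 0.511
finger_force: 30.0
```

play_rows:
  turn:
    - [0, 0, 0]
    - [0, 0, 0]
    - [0, 0, 0]
  offset:
    - [0, 0.01, 0]
    - [0, 0.02, 0]
    - [0, 0.02, 0]
  hand: [-1, -1, -1]

```text
clock: 19.3
tcp_pos: [488.3, 318.2, -0.6]
eef_rot: [0.662, 0.75, -0.004, -0.001]
ft_force: [-7.0, -7.2, 6.6]
width: 0.506
finger_force: 30.0
```

play_rows:
  turn:
    - [0, 0, 0]
    - [0, 0, 0]
    - [0, 0, 0]
    - [0, 0, 0]
  offset:
    - [-0.02, 0, -0.01]
    - [-0.02, 0.02, -0.01]
    - [-0.02, 0.03, -0.01]
    - [-0.02, 0.03, -0.01]
  hand: [-1, -1, -1, -1]

```text
clock: 19.8
tcp_pos: [492.5, 318.7, 0.8]
eef_rot: [0.661, 0.75, -0.002, -0.001]
ft_force: [-7.9, -5.2, 5.4]
width: 0.506
finger_force: 30.0
```

Run:
```python
from h import *
p,s,_=now(); print(p.round(1),((p[:2]-C)@np.c_[EX,EY]).round(1),s["ft_force"].round(1))
```

```text
[492.5 318.7   0.8   7.2] [-21.2 -15.2] [-7.9 -5.2  5.4]
```

play_rows:
  turn:
    - [0, 0, 0]
    - [0, 0, 0]
    - [0, 0, 0]
    - [0, 0, 0]
    - [0, 0, 0]
    - [0, 0, 0]
  offset:
    - [0, -0.01, 0.01]
    - [0, -0.01, 0.01]
    - [0, -0.01, 0.01]
    - [0, -0.01, 0.01]
    - [0, -0.01, 0.01]
    - [0, -0.01, 0.01]
  hand: [0.6, 0.6, 0.6, 0.6, 0.6, 0.6]

```text
clock: 20.55
tcp_pos: [494.0, 319.6, 0.1]
eef_rot: [0.661, 0.75, 0.0, 0.0]
ft_force: [0.6, -0.8, -1.2]
width: 0.801
finger_force: 0.0
```

play_rows:
  turn:
    - [0, 0, 0]
    - [0, 0, 0]
    - [0, 0, 0]
    - [0, 0, 0]
  offset:
    - [0, 0, -0.3]
    - [0, 0, -0.6]
    - [0, 0, -0.9]
    - [0, 0, -0.9]
  hand: [0.6, 0.6, 0.6, 0.6]

```text
clock: 21.05
tcp_pos: [495.5, 320.5, 92.3]
eef_rot: [0.661, 0.75, 0.002, 0.0]
ft_force: [0.4, 0.9, 0.1]
width: 0.801
finger_force: 0.0
```

Run:
```python
from h import *
p,s,_=now(); print(p.round(1)); plan([(611,49.3,85,-8.5),(611,49.3,-2,-8.5)])
```

```text
[495.5 320.5  92.3   7.2]
turn [0, 0, np.float64(0.0291)] offset [-0.945, 0.269, 0.024] rows>= 2
turn [0, 0, np.float64(0.029)] offset [-0.917, 0.354, 0.024] rows>= 2
turn [0, 0, np.float64(0.0291)] offset [-0.88, 0.436, 0.025] rows>= 2
turn [0, 0, np.float64(-0.0)] offset [-0.0, -0.0, 0.87] rows>= 2
end [611.   49.3  -2.   -8.5]
```

play_rows:
  turn:
    - [0, 0, 0.03]
    - [0, 0, 0.03]
    - [0, 0, 0.03]
  offset:
    - [-0.47, 0.13, 0.02]
    - [-0.94, 0.27, 0.02]
    - [-0.94, 0.27, 0.02]
  hand: [1, 1, 1]

```text
clock: 21.42
tcp_pos: [533.8, 224.3, 87.4]
eef_rot: [0.698, 0.716, -0.001, 0.001]
ft_force: [0.6, 0.3, -0.5]
width: 1.0
finger_force: 0.0
```

play_rows:
  turn:
    - [0, 0, 0.03]
    - [0, 0, 0.03]
    - [0, 0, 0.03]
  offset:
    - [-0.46, 0.18, 0.02]
    - [-0.92, 0.35, 0.02]
    - [-0.92, 0.35, 0.02]
  hand: [1, 1, 1]

```text
clock: 21.8
tcp_pos: [571.1, 134.5, 85.6]
eef_rot: [0.731, 0.682, -0.001, 0.001]
ft_force: [-0.3, 1.1, 0.0]
width: 0.997
finger_force: 0.0
```

play_rows:
  turn:
    - [0, 0, 0.03]
    - [0, 0, 0.03]
    - [0, 0, 0.03]
    - [0, 0, 0.03]
    - [0, 0, 0.03]
  offset:
    - [-0.44, 0.22, 0.02]
    - [-0.88, 0.44, 0.02]
    - [-0.88, 0.44, 0.02]
    - [-0.88, 0.44, 0.02]
    - [-0.88, 0.44, 0.02]
  hand: [1, 1, 1, 1, 1]

```text
clock: 22.42
tcp_pos: [608.1, 51.1, 83.7]
eef_rot: [0.759, 0.651, 0.0, -0.001]
ft_force: [0.1, 0.4, 0.1]
width: 1.0
finger_force: 0.0
```

Run:
```python
from h import *
p,s,_=now(); print(p.round(1)); plan([(611,49.3,-2,-8.5)])
t=cam("top"); a=rect(t,66,385,545,135,365,2.6)
# expected outlines of slot tops
for i in range(1):
    P=slot(i)+np.array([[a_*22.5,b_*15] for a_,b_ in[(1,1),(1,-1),(-1,-1),(-1,1)]])@np.c_[EX,EY].T
    q=np.c_[(365-P[:,1])*2.6,(545-P[:,0])*2.6].astype(int); cv2.polylines(a,[q],True,(255,0,255),1)
cv2.imwrite("pics/c2.png",a)
```

```text
[608.1  51.1  83.7  -8.8]
turn [0, 0, np.float64(-0.0017)] offset [-0.013, 0.032, 0.857] rows>= 2
end [611.   49.3  -2.   -8.5]
```

View pics/c2.png

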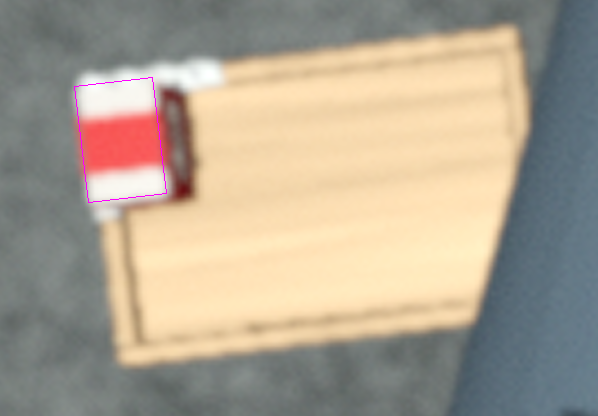

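Red sits exactly on the predicted outline in the corner (78–165, 80–200). Now the yellow grasp.

play_rows:
  turn:
    - [0, 0, 0]
    - [0, 0, 0]
    - [0, 0, 0]
    - [0, 0, 0]
    - [0, 0, 0]
    - [0, 0, 0]
  offset:
    - [-0.01, 0.01, 0.2]
    - [-0.01, 0.01, 0.4]
    - [-0.01, 0.01, 0.65]
    - [-0.01, 0.01, 0.86]
    - [-0.01, 0.01, 0.86]
    - [-0.01, 0.01, 0.86]
  hand: [1, 1, 1, 1, 1, 1]

```text
clock: 23.22
tcp_pos: [610.0, 46.9, -1.6]
eef_rot: [0.76, 0.649, 0.0, 0.0]
ft_force: [0.4, 0.6, 0.8]
width: 0.996
finger_force: 0.0
```

play_rows:
  turn:
    - [0, 0, 0]
    - [0, 0, 0]
    - [0, 0, 0]
    - [0, 0, 0]
    - [0, 0, 0]
    - [0, 0, 0]
    - [0, 0, 0]
    - [0, 0, 0]
  offset:
    - [0, 0, 0]
    - [0, 0, 0]
    - [0, 0, 0]
    - [0, 0, 0]
    - [0, 0, 0]
    - [0, 0, 0]
    - [0, 0, 0]
    - [0, 0, 0]
  hand: [-1, -1, -1, -1, -1, -1, -1, -1]
  squeeze: 30

```text
clock: 24.22
tcp_pos: [610.1, 47.1, -1.6]
eef_rot: [0.76, 0.649, 0.0, 0.0]
ft_force: [2.5, -0.7, 2.4]
width: 0.507
finger_force: 30.0
```

play_rows:
  turn:
    - [0, 0, 0]
    - [0, 0, 0]
    - [0, 0, 0]
  offset:
    - [0, 0, -0.4]
    - [0, 0, -0.85]
    - [0, 0, -0.85]
  hand: [-1, -1, -1]

```text
clock: 24.6
tcp_pos: [611.4, 47.0, 85.9]
eef_rot: [0.76, 0.649, 0.002, 0.001]
ft_force: [1.8, 0.5, -2.3]
width: 0.504
finger_force: 30.0
```

Run:
```python
from h import *
p,s,_=now(); print(p.round(1),s["width"],s["finger_force"],s["ft_force"].round(1))
s0=slot(1)-5*EX-8*EY; print(s0); plan([(*s0,85,TH),(*s0,4,TH)])
```

```text
[611.4  47.   85.9  -9. ] 0.5043967867304613 29.987988928332925 [ 1.8  0.5 -2.3]
[490.76642556 280.38009781]
turn [0, 0, np.float64(-0.0295)] offset [0.705, -0.519, 0.003] rows>= 2
turn [0, 0, np.float64(-0.0294)] offset [0.75, -0.452, 0.003] rows>= 2
turn [0, 0, np.float64(-0.0295)] offset [0.789, -0.38, 0.003] rows>= 2
turn [0, 0, np.float64(0.0)] offset [0.0, -0.0, 0.81] rows>= 2
end [490.8 280.4   4.    6.9]
```

play_rows:
  turn:
    - [0, 0, -0.015]
    - [0, 0, -0.03]
    - [0, 0, -0.03]
  offset:
    - [0.35, -0.26, 0]
    - [0.7, -0.52, 0]
    - [0.7, -0.52, 0]
  hand: [-1, -1, -1]

```text
clock: 24.98
tcp_pos: [565.8, 128.8, 81.2]
eef_rot: [0.727, 0.687, -0.001, -0.002]
ft_force: [1.2, -0.9, -1.2]
width: 0.509
finger_force: 30.0
```

play_rows:
  turn:
    - [0, 0, -0.015]
    - [0, 0, -0.03]
    - [0, 0, -0.03]
  offset:
    - [0.37, -0.23, 0]
    - [0.75, -0.45, 0]
    - [0.75, -0.45, 0]
  hand: [-1, -1, -1]

```text
clock: 25.35
tcp_pos: [526.4, 205.2, 81.7]
eef_rot: [0.694, 0.72, -0.001, -0.001]
ft_force: [-0.4, -0.3, -1.5]
width: 0.505
finger_force: 30.0
```

play_rows:
  turn:
    - [0, 0, -0.015]
    - [0, 0, -0.03]
    - [0, 0, -0.03]
    - [0, 0, -0.03]
    - [0, 0, -0.03]
    - [0, 0, -0.03]
  offset:
    - [0.4, -0.19, 0]
    - [0.79, -0.38, 0]
    - [0.79, -0.38, 0]
    - [0.79, -0.38, 0]
    - [0.79, -0.38, 0]
    - [0.79, -0.38, 0]
  hand: [-1, -1, -1, -1, -1, -1]

```text
clock: 26.1
tcp_pos: [489.2, 278.5, 83.1]
eef_rot: [0.662, 0.749, -0.0, 0.0]
ft_force: [0.3, 0.5, -2.8]
width: 0.505
finger_force: 30.0
```

Run:
```python
from h import *
p,s,_=now(); print(p.round(1),s["width"],s["finger_force"])
s0=slot(1)-5*EX-8*EY; plan([(*s0,4,TH)])
```

```text
[489.2 278.5  83.1   7.1] 0.50519698682644 29.987824140116572
turn [0, 0, np.float64(0.001)] offset [0.017, 0.018, 0.791] rows>= 2
end [490.8 280.4   4.    6.9]
```

play_rows:
  turn:
    - [0, 0, 0]
    - [0, 0, 0]
    - [0, 0, 0]
    - [0, 0, 0]
    - [0, 0, 0]
    - [0, 0, 0]
  offset:
    - [0.01, 0.01, 0.2]
    - [0.02, 0.02, 0.4]
    - [0.02, 0.02, 0.6]
    - [0.02, 0.02, 0.79]
    - [0.02, 0.02, 0.82]
    - [0.02, 0.02, 0.82]
  hand: [-1, -1, -1, -1, -1, -1]

```text
clock: 26.85
tcp_pos: [490.4, 282.0, 1.0]
eef_rot: [0.661, 0.75, -0.0, 0.0]
ft_force: [0.2, -0.1, -0.8]
width: 0.509
finger_force: 30.0
```

play_rows:
  turn:
    - [0, 0, 0]
    - [0, 0, 0]
    - [0, 0, 0]
    - [0, 0, 0]
  offset:
    - [0.02, 0, 0]
    - [0.04, 0, 0]
    - [0.05, 0, 0]
    - [0.05, 0, 0]
  hand: [-1, -1, -1, -1]

```text
clock: 27.35
tcp_pos: [490.6, 284.6, 1.8]
eef_rot: [0.662, 0.75, -0.0, 0.001]
ft_force: [1.3, -7.3, 1.9]
width: 0.509
finger_force: 30.0
```

Run:
```python
from h import *
p,s,_=now(); print(p.round(1),((p[:2]-C)@np.c_[EX,EY]).round(1),s["ft_force"].round(1))
```

```text
[490.6 284.6   1.8   7.1] [-27.2 -48.8] [ 1.3 -7.3  1.9]
```

play_rows:
  turn:
    - [0, 0, 0]
    - [0, 0, 0]
    - [0, 0, 0]
    - [0, 0, 0]
    - [0, 0, 0]
  offset:
    - [-0.01, 0.02, 0]
    - [-0.01, 0.04, 0]
    - [-0.01, 0.06, 0]
    - [-0.01, 0.08, 0]
    - [-0.01, 0.08, 0]
  hand: [-1, -1, -1, -1, -1]

```text
clock: 27.98
tcp_pos: [496.6, 285.5, 0.7]
eef_rot: [0.661, 0.75, -0.002, -0.0]
ft_force: [-3.2, -5.5, -1.4]
width: 0.506
finger_force: 30.0
```

Run:
```python
from h import *
p,s,_=now(); print(p.round(1),((p[:2]-C)@np.c_[EX,EY]).round(1),s["ft_force"].round(1))
```

```text
[496.6 285.5   0.7   7.2] [-21.1 -48.6] [-3.2 -5.5 -1.4]
```

play_rows:
  turn:
    - [0, 0, 0]
    - [0, 0, 0]
    - [0, 0, 0]
  offset:
    - [0, 0.01, 0.02]
    - [0.02, 0.01, 0.02]
    - [0.02, 0.01, 0.02]
  hand: [-1, -1, -1]

```text
clock: 28.35
tcp_pos: [496.6, 285.4, -0.8]
eef_rot: [0.662, 0.75, -0.003, -0.0]
ft_force: [-6.8, -11.1, 11.0]
width: 0.509
finger_force: 30.0
```

play_rows:
  turn:
    - [0, 0, 0]
    - [0, 0, 0]
    - [0, 0, 0]
    - [0, 0, 0]
    - [0, 0, 0]
    - [0, 0, 0]
  offset:
    - [-0.01, -0.01, 0]
    - [-0.02, -0.02, 0]
    - [-0.02, -0.02, 0]
    - [-0.02, -0.02, 0]
    - [-0.02, -0.02, 0]
    - [-0.02, -0.02, 0]
  hand: [0.6, 0.6, 0.6, 0.6, 0.6, 0.6]

```text
clock: 29.1
tcp_pos: [496.8, 287.0, -0.9]
eef_rot: [0.661, 0.75, 0.0, 0.0]
ft_force: [0.6, 0.3, 0.2]
width: 0.801
finger_force: 0.0
```

play_rows:
  turn:
    - [0, 0, 0]
    - [0, 0, 0]
    - [0, 0, 0]
    - [0, 0, 0]
    - [0, 0, 0]
  offset:
    - [0, 0, -0.3]
    - [0, 0, -0.6]
    - [0, 0, -0.9]
    - [0, 0, -0.9]
    - [0, 0, -0.9]
  hand: [0.6, 0.6, 0.6, 0.6, 0.6]

```text
clock: 29.72
tcp_pos: [496.2, 286.8, 88.5]
eef_rot: [0.661, 0.75, -0.0, -0.0]
ft_force: [-0.2, -1.0, -0.8]
width: 0.799
finger_force: 0.0
```

Run:
```python
from h import *
p,s,_=now(); print(p.round(1)); plan([(560.4,-213.2,88,-55.7)])
```

```text
[496.2 286.8  88.5   7.2]
turn [0, 0, np.float64(0.0583)] offset [-0.84, 0.002, 0.001] rows>= 2
turn [0, 0, np.float64(0.0582)] offset [-0.826, 0.155, 0.001] rows>= 2
turn [0, 0, np.float64(0.0583)] offset [-0.784, 0.302, 0.001] rows>= 2
turn [0, 0, np.float64(0.0582)] offset [-0.716, 0.44, 0.001] rows>= 2
turn [0, 0, np.float64(0.0583)] offset [-0.624, 0.562, 0.001] rows>= 2
turn [0, 0, np.float64(0.0582)] offset [-0.511, 0.667, 0.0] rows>= 2
end [ 560.4 -213.2   88.   -55.7]
```

play_rows:
  turn:
    - [0, 0, 0.03]
    - [0, 0, 0.06]
    - [0, 0, 0.06]
  offset:
    - [-0.42, 0, 0]
    - [-0.84, 0, 0]
    - [-0.84, 0, 0]
  hand: [1, 1, 1]

```text
clock: 30.1
tcp_pos: [507.0, 199.1, 88.1]
eef_rot: [0.731, 0.682, -0.002, 0.001]
ft_force: [-0.2, 1.8, -0.2]
width: 1.002
finger_force: 0.0
```

play_rows:
  turn:
    - [0, 0, 0.03]
    - [0, 0, 0.06]
    - [0, 0, 0.06]
  offset:
    - [-0.42, 0.08, 0]
    - [-0.83, 0.15, 0]
    - [-0.83, 0.15, 0]
  hand: [1, 1, 1]

```text
clock: 30.48
tcp_pos: [516.7, 116.8, 88.4]
eef_rot: [0.792, 0.611, -0.001, 0.0]
ft_force: [-0.1, 0.9, 0.4]
width: 0.999
finger_force: 0.0
```

play_rows:
  turn:
    - [0, 0, 0.03]
    - [0, 0, 0.06]
    - [0, 0, 0.06]
  offset:
    - [-0.39, 0.15, 0]
    - [-0.78, 0.3, 0]
    - [-0.78, 0.3, 0]
  hand: [1, 1, 1]

```text
clock: 30.85
tcp_pos: [526.7, 34.8, 88.7]
eef_rot: [0.845, 0.535, -0.001, 0.0]
ft_force: [-0.0, 1.1, -0.2]
width: 1.0
finger_force: 0.0
```

play_rows:
  turn:
    - [0, 0, 0.03]
    - [0, 0, 0.06]
    - [0, 0, 0.06]
  offset:
    - [-0.36, 0.22, 0]
    - [-0.72, 0.44, 0]
    - [-0.72, 0.44, 0]
  hand: [1, 1, 1]

```text
clock: 31.22
tcp_pos: [536.0, -48.5, 88.8]
eef_rot: [0.891, 0.453, -0.0, 0.0]
ft_force: [0.2, 1.6, -0.1]
width: 0.997
finger_force: 0.0
```

play_rows:
  turn:
    - [0, 0, 0.03]
    - [0, 0, 0.06]
    - [0, 0, 0.06]
  offset:
    - [-0.31, 0.28, 0]
    - [-0.62, 0.56, 0]
    - [-0.62, 0.56, 0]
  hand: [1, 1, 1]

```text
clock: 31.6
tcp_pos: [545.0, -131.0, 88.8]
eef_rot: [0.93, 0.368, -0.0, 0.0]
ft_force: [0.2, 0.4, 0.0]
width: 0.999
finger_force: 0.0
```

Run:
```python
from h import *
p,s,_=now(); print(p.round(1),s["joints"].round(2)); plan([(560.4,-213.2,88,-55.7)])
t=cam("top"); a=rect(t,66,385,545,135,365,2.6)
for i in range(2):
    P=slot(i)+np.array([[a_*22.5,b_*15] for a_,b_ in[(1,1),(1,-1),(-1,-1),(-1,1)]])@np.c_[EX,EY].T
    q=np.c_[(365-P[:,1])*2.6,(545-P[:,0])*2.6].astype(int); cv2.polylines(a,[q],True,(255,0,255),1)
cv2.imwrite("pics/c3.png",a)
```

```text
[ 545.  -131.    88.8  -46.8] [-0.33  0.64  0.66  1.9  -0.54  0.79 -0.19]
turn [0, 0, np.float64(0.0492)] offset [-0.45, 0.705, 0.008] rows>= 2
end [ 560.4 -213.2   88.   -55.7]
```

View pics/c3.png

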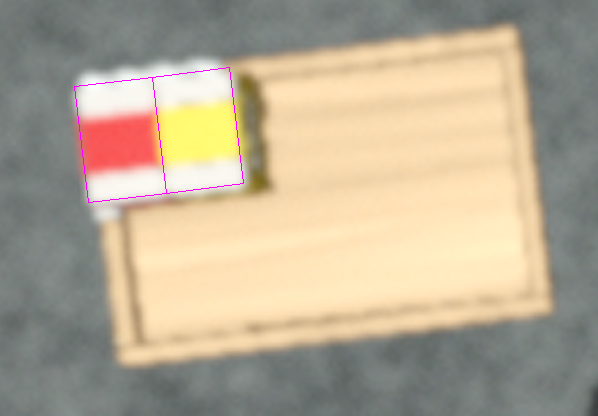

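Yellow sits on its outline (155–243, 68–190), tight against red. That was my 14th picture, so from here I'll check with colour centroids.

play_rows:
  turn:
    - [0, 0, 0.02]
    - [0, 0, 0.05]
    - [0, 0, 0.05]
    - [0, 0, 0.05]
    - [0, 0, 0.05]
  offset:
    - [-0.22, 0.35, 0]
    - [-0.45, 0.7, 0.01]
    - [-0.45, 0.7, 0.01]
    - [-0.45, 0.7, 0.01]
    - [-0.45, 0.7, 0.01]
  hand: [1, 1, 1, 1, 1]

```text
clock: 32.28
tcp_pos: [560.2, -209.1, 87.7]
eef_rot: [0.955, 0.296, 0.0, -0.001]
ft_force: [-0.2, -0.2, -0.5]
width: 0.996
finger_force: 0.0
```

```bash
cat >> h.py <<'E'
HUE=dict(red=(174,6),yellow=(22,35),green=(50,75),blue=(105,125))
def strip(t,c,z,x0,x1,y0,y1):  # centroid of bright coloured strip on plane z
    hsv=cv2.cvtColor(rect(t,z,x0,x1,y0,y1,3),cv2.COLOR_BGR2HSV); a,b=HUE[c]; H=hsv[...,0]
    m=((H>=a)&(H<=b) if a<b else (H>=a)|(H<=b))&(hsv[...,1]>100)&(hsv[...,2]>140)
    v,u=np.nonzero(m)
    r=cv2.minAreaRect(np.c_[u,v].astype(np.float32)) if len(u)>20 else None
    return len(u)/9, (x1-v.mean()/3, y1-u.mean()/3) if len(u) else None, r
E
python3 - <<'E'
import cv2
from h import *
p,s,_=now(); print(p.round(1)); plan([(560.4,-213.2,-2,-55.7)])
import cv2
im=cv2.imread("pics/top0.png"); t=cam("top"); t0=dict(t,image=im)
for nm,T in (("now",t),("start",t0)):
  print(nm,strip(T,"green",65,500,620,-270,-150),strip(T,"blue",65,440,540,-20,90))
print(strip(t,"red",66,440,545,270,365),strip(t,"yellow",66,440,545,240,330),slot(0),slot(1))
E
```

```text
[ 560.2 -209.1   87.7  -55.6]
turn [0, 0, np.float64(0.0007)] offset [-0.021, 0.035, 0.897] rows>= 2
end [ 560.4 -213.2   -2.   -55.7]
now (0.0, None, None) (639.0, (np.float64(491.7316988349852), np.float64(36.07308873819046)), ((162.3000030517578, 147.59999084472656), (64.1942367553711, 104.03892517089844), 18.434946060180664))
start (577.8888888888889, (np.float64(559.9883355764917), np.float64(-213.10888931615716)), ((189.30665588378906, 179.73434448242188), (96.5191879272461, 57.70087432861328), 56.113040924072266)) (641.5555555555555, (np.float64(491.6354347073086), np.float64(36.109860293268675)), ((162.25001525878906, 147.75), (64.1942367553711, 103.72270202636719), 18.434947967529297))
(560.5555555555555, (np.float64(490.000925008259), np.float64(320.29772051536173)), ((134.49661254882812, 165.02569580078125), (60.658267974853516, 86.42828369140625), 83.50065612792969)) (712.4444444444445, (np.float64(494.0444998960283), np.float64(285.8982116864213)), ((136.759521484375, 165.8212890625), (133.1695098876953, 114.73210906982422), 74.26799011230469)) [491.16501239 318.705561  ] [494.76911755 288.92284074]
```

play_rows:
  turn:
    - [0, 0, 0]
    - [0, 0, 0]
    - [0, 0, 0]
    - [0, 0, 0]
    - [0, 0, 0]
    - [0, 0, 0]
    - [0, 0, 0]
  offset:
    - [-0.01, 0.03, 0]
    - [-0.01, 0.03, 0.2]
    - [-0.01, 0.03, 0.4]
    - [-0.01, 0.03, 0.65]
    - [-0.01, 0.03, 0.9]
    - [-0.01, 0.03, 0.9]
    - [-0.01, 0.03, 0.9]
  hand: [1, 1, 1, 1, 1, 1, 1]

```text
clock: 33.2
tcp_pos: [560.6, -215.4, -1.9]
eef_rot: [0.956, 0.294, -0.0, 0.0]
ft_force: [0.6, -0.1, 0.6]
width: 0.997
finger_force: 0.0
```

play_rows:
  turn:
    - [0, 0, 0]
    - [0, 0, 0]
    - [0, 0, 0]
    - [0, 0, 0]
    - [0, 0, 0]
    - [0, 0, 0]
    - [0, 0, 0]
    - [0, 0, 0]
  offset:
    - [0, 0, 0]
    - [0, 0, 0]
    - [0, 0, 0]
    - [0, 0, 0]
    - [0, 0, 0]
    - [0, 0, 0]
    - [0, 0, 0]
    - [0, 0, 0]
  hand: [-1, -1, -1, -1, -1, -1, -1, -1]

```text
clock: 34.2
tcp_pos: [560.7, -215.0, -1.8]
eef_rot: [0.956, 0.294, 0.0, -0.0]
ft_force: [-0.5, 1.7, 2.6]
width: 0.511
finger_force: 30.0
```

play_rows:
  turn:
    - [0, 0, 0]
    - [0, 0, 0]
    - [0, 0, 0]
    - [0, 0, 0]
  offset:
    - [0, 0, -0.4]
    - [0, 0, -0.95]
    - [0, 0, -0.95]
    - [0, 0, -0.95]
  hand: [-1, -1, -1, -1]

```text
clock: 34.7
tcp_pos: [560.2, -214.5, 92.3]
eef_rot: [0.956, 0.294, -0.0, -0.0]
ft_force: [-0.0, 0.6, -2.6]
width: 0.508
finger_force: 30.0
```

Run:
```python
from h import *
p,s,_=now(); print(p.round(1),s["width"],s["finger_force"],s["ft_force"].round(1))
s0=slot(2)-5*EX-8*EY; print(s0); plan([(*s0,92,TH)])
```

```text
[ 560.2 -214.5   92.3  -55.8] 0.5084135433452539 29.959173006936908 [-0.   0.6 -2.6]
[494.37053072 250.59737755]
turn [0, 0, np.float64(-0.0696)] offset [0.414, -0.843, 0.001] rows>= 2
turn [0, 0, np.float64(-0.0929)] offset [0.783, -0.978, 0.001] rows>= 3
turn [0, 0, np.float64(-0.0619)] offset [0.688, -0.474, 0.0] rows>= 2
turn [0, 0, np.float64(-0.0619)] offset [0.766, -0.332, 0.001] rows>= 2
turn [0, 0, np.float64(-0.0619)] offset [0.816, -0.178, 0.0] rows>= 2
end [494.4 250.6  92.    6.9]
```

play_rows:
  turn:
    - [0, 0, -0.03]
    - [0, 0, -0.07]
    - [0, 0, -0.07]
  offset:
    - [0.2, -0.42, 0]
    - [0.41, -0.84, 0]
    - [0.41, -0.84, 0]
  hand: [-1, -1, -1]

```text
clock: 35.08
tcp_pos: [545.9, -117.3, 90.9]
eef_rot: [0.916, 0.4, -0.001, -0.003]
ft_force: [0.6, 0.1, -0.9]
width: 0.508
finger_force: 30.0
```

play_rows:
  turn:
    - [0, 0, -0.03]
    - [0, 0, -0.06]
    - [0, 0, -0.09]
    - [0, 0, -0.09]
  offset:
    - [0.26, -0.33, 0]
    - [0.52, -0.66, 0]
    - [0.78, -0.98, 0]
    - [0.78, -0.98, 0]
  hand: [-1, -1, -1, -1]

```text
clock: 35.58
tcp_pos: [528.2, 4.5, 91.7]
eef_rot: [0.851, 0.524, -0.001, -0.001]
ft_force: [0.5, -0.8, -0.5]
width: 0.51
finger_force: 30.0
```

play_rows:
  turn:
    - [0, 0, -0.03]
    - [0, 0, -0.06]
    - [0, 0, -0.06]
  offset:
    - [0.35, -0.24, 0]
    - [0.69, -0.47, 0]
    - [0.69, -0.47, 0]
  hand: [-1, -1, -1]

```text
clock: 35.95
tcp_pos: [518.2, 86.2, 92.1]
eef_rot: [0.799, 0.602, -0.0, -0.001]
ft_force: [-0.7, -0.6, -1.1]
width: 0.506
finger_force: 30.0
```

play_rows:
  turn:
    - [0, 0, -0.03]
    - [0, 0, -0.06]
    - [0, 0, -0.06]
  offset:
    - [0.38, -0.16, 0]
    - [0.77, -0.33, 0]
    - [0.77, -0.33, 0]
  hand: [-1, -1, -1]

```text
clock: 36.33
tcp_pos: [508.4, 168.9, 92.3]
eef_rot: [0.739, 0.674, -0.0, -0.0]
ft_force: [-0.3, -0.9, -1.0]
width: 0.509
finger_force: 30.0
```

Run:
```python
from h import *
p,s,_=now(); print(p.round(1),s["width"],s["finger_force"])
s0=slot(2)-5*EX-8*EY; plan([(*s0,80,TH)])
```

```text
[508.4 168.9  92.3  -5.3] 0.508734698974499 29.95893686078489
turn [0, 0, np.float64(-0.0676)] offset [0.801, -0.214, 0.123] rows>= 2
end [494.4 250.6  80.    6.9]
```

play_rows:
  turn:
    - [0, 0, -0.03]
    - [0, 0, -0.068]
    - [0, 0, -0.068]
    - [0, 0, -0.068]
    - [0, 0, -0.068]
    - [0, 0, -0.068]
  offset:
    - [0.4, -0.1, 0.05]
    - [0.8, -0.21, 0.12]
    - [0.8, -0.21, 0.12]
    - [0.8, -0.21, 0.12]
    - [0.8, -0.21, 0.12]
    - [0.8, -0.21, 0.12]
  hand: [-1, -1, -1, -1, -1, -1]

```text
clock: 37.08
tcp_pos: [495.7, 247.6, 81.2]
eef_rot: [0.665, 0.747, -0.0, 0.0]
ft_force: [0.5, -0.7, -1.2]
width: 0.509
finger_force: 30.0
```

Run:
```python
from h import *
p,s,_=now(); print(p.round(1),s["width"],s["finger_force"])
s0=slot(2)-5*EX-8*EY; plan([(*s0,1,TH)])
```

```text
[495.7 247.6  81.2   6.7] 0.5092480841799842 29.959193961694837
turn [0, 0, np.float64(-0.0011)] offset [0.031, -0.01, 0.802] rows>= 2
end [494.4 250.6   1.    6.9]
```

play_rows:
  turn:
    - [0, 0, 0]
    - [0, 0, 0]
    - [0, 0, 0]
    - [0, 0, 0]
    - [0, 0, 0]
    - [0, 0, 0]
    - [0, 0, 0]
  offset:
    - [0.03, -0.01, 0]
    - [0.03, -0.01, 0.2]
    - [0.03, -0.01, 0.4]
    - [0.03, -0.01, 0.6]
    - [0.03, -0.01, 0.77]
    - [0.03, -0.01, 0.8]
    - [0.03, -0.01, 0.8]
  hand: [-1, -1, -1, -1, -1, -1, -1]

```text
clock: 37.95
tcp_pos: [494.0, 251.8, 1.1]
eef_rot: [0.664, 0.748, 0.0, 0.0]
ft_force: [-0.3, -0.4, -1.5]
width: 0.51
finger_force: 30.0
```

play_rows:
  turn:
    - [0, 0, 0]
    - [0, 0, 0]
    - [0, 0, 0]
    - [0, 0, 0]
  offset:
    - [0.02, 0, 0]
    - [0.04, 0, 0]
    - [0.06, 0, 0]
    - [0.06, 0, 0]
  hand: [-1, -1, -1, -1]

```text
clock: 38.45
tcp_pos: [493.9, 255.6, 1.6]
eef_rot: [0.664, 0.747, -0.0, 0.001]
ft_force: [0.9, -6.0, 3.6]
width: 0.506
finger_force: 29.9
```

Run:
```python
from h import *
p,s,_=now(); print(p.round(1),((p[:2]-C)@np.c_[EX,EY]).round(1),s["ft_force"].round(1))
```

```text
[493.9 255.6   1.6   6.7] [-27.4 -78. ] [ 0.9 -6.   3.6]
```

play_rows:
  turn:
    - [0, 0, 0]
    - [0, 0, 0]
    - [0, 0, 0]
    - [0, 0, 0]
    - [0, 0, 0]
  offset:
    - [-0.01, 0.02, 0]
    - [-0.01, 0.04, 0]
    - [-0.01, 0.06, 0]
    - [-0.01, 0.08, 0]
    - [-0.01, 0.08, 0]
  hand: [-1, -1, -1, -1, -1]

```text
clock: 39.08
tcp_pos: [500.2, 256.4, 0.6]
eef_rot: [0.664, 0.748, -0.001, -0.0]
ft_force: [-1.6, -5.1, -1.4]
width: 0.505
finger_force: 30.0
```

play_rows:
  turn:
    - [0, 0, 0]
    - [0, 0, 0]
    - [0, 0, 0]
  offset:
    - [0, 0.01, 0.02]
    - [0.03, 0.01, 0.02]
    - [0.03, 0.01, 0.02]
  hand: [-1, -1, -1]

```text
clock: 39.45
tcp_pos: [500.1, 256.4, -1.0]
eef_rot: [0.664, 0.747, -0.003, 0.0]
ft_force: [-4.3, -11.5, 8.6]
width: 0.511
finger_force: 30.0
```

Run:
```python
from h import *
p,s,_=now(); print(p.round(1),((p[:2]-C)@np.c_[EX,EY]).round(1),s["ft_force"].round(1))
```

```text
[500.1 256.4  -1.    6.7] [-21.1 -77.9] [ -4.3 -11.5   8.6]
```

Against the wall at −21.1, same as the others. Release and go to blue.

play_rows:
  turn:
    - [0, 0, 0]
    - [0, 0, 0]
    - [0, 0, 0]
    - [0, 0, 0]
    - [0, 0, 0]
    - [0, 0, 0]
  offset:
    - [-0.02, -0.01, 0]
    - [-0.03, -0.02, 0]
    - [-0.03, -0.02, 0]
    - [-0.03, -0.02, 0]
    - [-0.03, -0.02, 0]
    - [-0.03, -0.02, 0]
  hand: [0.6, 0.6, 0.6, 0.6, 0.6, 0.6]

```text
clock: 40.2
tcp_pos: [500.2, 257.7, -0.9]
eef_rot: [0.664, 0.748, 0.0, -0.0]
ft_force: [0.6, 0.0, -0.7]
width: 0.797
finger_force: 0.0
```

play_rows:
  turn:
    - [0, 0, 0]
    - [0, 0, 0]
    - [0, 0, 0]
    - [0, 0, 0]
    - [0, 0, 0]
  offset:
    - [0, 0, -0.3]
    - [0, 0, -0.6]
    - [0, 0, -0.9]
    - [0, 0, -0.9]
    - [0, 0, -0.9]
  hand: [0.6, 0.6, 0.6, 0.6, 0.6]

```text
clock: 40.83
tcp_pos: [499.6, 257.6, 88.5]
eef_rot: [0.664, 0.748, -0.0, -0.0]
ft_force: [-0.1, -0.2, -1.2]
width: 0.802
finger_force: 0.0
```

Run:
```python
from h import *
p,s,_=now(); print(p.round(1)); plan([(491.2,36,85,69.6)])
```

```text
[499.6 257.6  88.5   6.8]
turn [0, 0, np.float64(-0.1162)] offset [-0.73, -0.116, 0.012] rows>= 2
turn [0, 0, np.float64(-0.1162)] offset [-0.641, -0.369, 0.012] rows>= 2
turn [0, 0, np.float64(-0.1162)] offset [-0.466, -0.573, 0.011] rows>= 2
end [491.2  36.   85.   69.6]
```

play_rows:
  turn:
    - [0, 0, -0.05]
    - [0, 0, -0.11]
    - [0, 0, -0.116]
    - [0, 0, -0.116]
  offset:
    - [-0.36, -0.06, 0]
    - [-0.73, -0.12, 0.01]
    - [-0.73, -0.12, 0.01]
    - [-0.73, -0.12, 0.01]
  hand: [1, 1, 1, 1]

```text
clock: 41.32
tcp_pos: [496.5, 184.1, 87.4]
eef_rot: [0.518, 0.856, -0.0, -0.001]
ft_force: [-0.4, 0.1, -0.4]
width: 1.003
finger_force: 0.0
```

play_rows:
  turn:
    - [0, 0, -0.05]
    - [0, 0, -0.11]
    - [0, 0, -0.116]
    - [0, 0, -0.116]
  offset:
    - [-0.32, -0.18, 0]
    - [-0.64, -0.37, 0.01]
    - [-0.64, -0.37, 0.01]
    - [-0.64, -0.37, 0.01]
  hand: [1, 1, 1, 1]

```text
clock: 41.82
tcp_pos: [494.1, 111.6, 86.9]
eef_rot: [0.354, 0.935, 0.0, -0.0]
ft_force: [-0.6, 0.6, -0.4]
width: 1.001
finger_force: 0.0
```

play_rows:
  turn:
    - [0, 0, -0.05]
    - [0, 0, -0.11]
    - [0, 0, -0.116]
    - [0, 0, -0.116]
    - [0, 0, -0.116]
    - [0, 0, -0.116]
    - [0, 0, -0.116]
  offset:
    - [-0.23, -0.28, 0]
    - [-0.47, -0.57, 0.01]
    - [-0.47, -0.57, 0.01]
    - [-0.47, -0.57, 0.01]
    - [-0.47, -0.57, 0.01]
    - [-0.47, -0.57, 0.01]
    - [-0.47, -0.57, 0.01]
  hand: [1, 1, 1, 1, 1, 1, 1]

```text
clock: 42.7
tcp_pos: [491.5, 36.6, 86.1]
eef_rot: [0.178, 0.984, 0.0, 0.0]
ft_force: [-0.2, -0.1, 0.3]
width: 1.0
finger_force: 0.0
```

Run:
```python
from h import *
p,s,_=now(); print(p.round(1),s["joints"].round(2)); plan([(491.2,36,-2,69.6)])
t=cam("top"); print([strip(t,c,66,440,545,200,365)[:2] for c in("red","yellow","green")],[slot(i).round(1) for i in range(3)])
```

```text
[491.5  36.6  86.1  69.5] [-0.29  0.46  0.16  2.05 -0.12  0.64  1.16]
turn [0, 0, np.float64(-0.0005)] offset [0.001, -0.007, 0.881] rows>= 2
end [491.2  36.   -2.   69.6]
[(570.0, (np.float64(489.9922677063028), np.float64(320.1217673814165))), (601.0, (np.float64(494.0126948912307), np.float64(288.2721390275467))), (501.3333333333333, (np.float64(497.78006796690306), np.float64(257.3028221040189)))] [array([491.2, 318.7]), array([494.8, 288.9]), array([498.4, 259.1])]
```

play_rows:
  turn:
    - [0, 0, 0]
    - [0, 0, 0]
    - [0, 0, 0]
    - [0, 0, 0]
    - [0, 0, 0]
    - [0, 0, 0]
  offset:
    - [0, -0.01, 0.2]
    - [0, -0.01, 0.4]
    - [0, -0.01, 0.65]
    - [0, -0.01, 0.88]
    - [0, -0.01, 0.88]
    - [0, -0.01, 0.88]
  hand: [1, 1, 1, 1, 1, 1]

```text
clock: 43.5
tcp_pos: [491.7, 35.1, -1.2]
eef_rot: [0.178, 0.984, 0.0, 0.0]
ft_force: [-0.5, 0.7, -0.3]
width: 0.999
finger_force: 0.0
```

play_rows:
  turn:
    - [0, 0, 0]
    - [0, 0, 0]
    - [0, 0, 0]
    - [0, 0, 0]
    - [0, 0, 0]
    - [0, 0, 0]
    - [0, 0, 0]
    - [0, 0, 0]
  offset:
    - [0, 0, 0]
    - [0, 0, 0]
    - [0, 0, 0]
    - [0, 0, 0]
    - [0, 0, 0]
    - [0, 0, 0]
    - [0, 0, 0]
    - [0, 0, 0]
  hand: [-1, -1, -1, -1, -1, -1, -1, -1]

```text
clock: 44.5
tcp_pos: [491.4, 35.2, -1.8]
eef_rot: [0.178, 0.984, 0.0, 0.0]
ft_force: [0.1, 1.8, 3.0]
width: 0.505
finger_force: 30.0
```

play_rows:
  turn:
    - [0, 0, 0]
    - [0, 0, 0]
    - [0, 0, 0]
    - [0, 0, 0]
  offset:
    - [0, 0, -0.4]
    - [0, 0, -0.85]
    - [0, 0, -0.85]
    - [0, 0, -0.85]
  hand: [-1, -1, -1, -1]

```text
clock: 45.0
tcp_pos: [490.3, 35.0, 82.3]
eef_rot: [0.178, 0.984, -0.0, -0.001]
ft_force: [-0.5, -0.4, -2.1]
width: 0.51
finger_force: 30.0
```

Run:
```python
from h import *
p,s,_=now(); print(p.round(1),s["width"],s["finger_force"],s["ft_force"].round(1))
s0=slot(3)-5*EX-11*EY; print(s0); plan([(*s0,80,TH)])
```

```text
[490.3  35.   82.3  69.5] 0.5098006049592178 30.00003398861736 [-0.5 -0.4 -2.1]
[498.3350464  217.83638527]
turn [0, 0, np.float64(0.1738)] offset [0.283, 0.87, 0.012] rows>= 3
turn [0, 0, np.float64(0.1739)] offset [0.694, 0.597, 0.011] rows>= 3
end [498.3 217.8  80.    6.9]
```

play_rows:
  turn:
    - [0, 0, 0.05]
    - [0, 0, 0.1]
    - [0, 0, 0.15]
    - [0, 0, 0.174]
    - [0, 0, 0.174]
  offset:
    - [0.1, 0.3, 0]
    - [0.2, 0.6, 0]
    - [0.28, 0.87, 0.01]
    - [0.28, 0.87, 0.01]
    - [0.28, 0.87, 0.01]
  hand: [-1, -1, -1, -1, -1]

```text
clock: 45.62
tcp_pos: [494.1, 126.1, 80.5]
eef_rot: [0.436, 0.9, -0.001, -0.001]
ft_force: [-0.3, -0.2, -2.6]
width: 0.511
finger_force: 30.0
```

play_rows:
  turn:
    - [0, 0, 0.05]
    - [0, 0, 0.1]
    - [0, 0, 0.15]
    - [0, 0, 0.174]
    - [0, 0, 0.174]
    - [0, 0, 0.174]
    - [0, 0, 0.174]
    - [0, 0, 0.174]
  offset:
    - [0.23, 0.2, 0]
    - [0.46, 0.4, 0]
    - [0.69, 0.6, 0.01]
    - [0.69, 0.6, 0.01]
    - [0.69, 0.6, 0.01]
    - [0.69, 0.6, 0.01]
    - [0.69, 0.6, 0.01]
    - [0.69, 0.6, 0.01]
  hand: [-1, -1, -1, -1, -1, -1, -1, -1]

```text
clock: 46.62
tcp_pos: [500.0, 217.3, 81.1]
eef_rot: [0.664, 0.748, -0.0, -0.0]
ft_force: [0.9, 0.3, -1.5]
width: 0.508
finger_force: 30.0
```

Run:
```python
from h import *
p,s,_=now(); print(p.round(1),s["width"],s["finger_force"])
s0=slot(3)-5*EX-11*EY; plan([(*s0,1,TH)])
```

```text
[500.  217.3  81.1   6.8] 0.5078178404551872 30.000068843364716
turn [0, 0, np.float64(-0.0004)] offset [0.007, -0.016, 0.801] rows>= 2
end [498.4 217.8   1.    6.9]
```

play_rows:
  turn:
    - [0, 0, 0]
    - [0, 0, 0]
    - [0, 0, 0]
    - [0, 0, 0]
    - [0, 0, 0]
    - [0, 0, 0]
  offset:
    - [0.01, -0.02, 0.2]
    - [0.01, -0.02, 0.4]
    - [0.01, -0.02, 0.6]
    - [0.01, -0.02, 0.77]
    - [0.01, -0.02, 0.8]
    - [0.01, -0.02, 0.8]
  hand: [-1, -1, -1, -1, -1, -1]

```text
clock: 47.38
tcp_pos: [498.1, 218.4, 1.2]
eef_rot: [0.664, 0.748, 0.0, 0.0]
ft_force: [-0.5, 0.3, -1.4]
width: 0.505
finger_force: 30.0
```

play_rows:
  turn:
    - [0, 0, 0]
    - [0, 0, 0]
    - [0, 0, 0]
    - [0, 0, 0]
    - [0, 0, 0]
  offset:
    - [0.02, 0, 0]
    - [0.04, 0, 0]
    - [0.06, 0, 0]
    - [0.08, 0, 0]
    - [0.08, 0, 0]
  hand: [-1, -1, -1, -1, -1]

```text
clock: 48.0
tcp_pos: [496.9, 226.7, 1.1]
eef_rot: [0.664, 0.748, 0.0, -0.0]
ft_force: [1.1, -0.2, -1.3]
width: 0.51
finger_force: 30.0
```

Run:
```python
from h import *
p,s,_=now(); print(p.round(1),((p[:2]-C)@np.c_[EX,EY]).round(1),s["ft_force"].round(1))
```

```text
[496.9 226.7   1.1   6.9] [ -27.9 -107. ] [ 1.1 -0.2 -1.3]
```

No contact yet, so I'll push further along y and then x.

play_rows:
  turn:
    - [0, 0, 0]
    - [0, 0, 0]
    - [0, 0, 0]
    - [0, 0, 0]
  offset:
    - [0.01, 0, 0]
    - [0.02, 0, 0]
    - [0.03, 0, 0]
    - [0.03, 0, 0]
  hand: [-1, -1, -1, -1]

```text
clock: 48.5
tcp_pos: [496.6, 229.5, 1.1]
eef_rot: [0.664, 0.748, 0.0, -0.0]
ft_force: [0.2, 1.1, -1.0]
width: 0.508
finger_force: 30.0
```

Run:
```python
from h import *
p,s,_=now(); print(p.round(1),((p[:2]-C)@np.c_[EX,EY]).round(1),s["ft_force"].round(1))
```

```text
[496.6 229.5   1.1   6.8] [ -27.9 -104.2] [ 0.2  1.1 -1. ]
```

play_rows:
  turn:
    - [0, 0, 0]
    - [0, 0, 0]
    - [0, 0, 0]
    - [0, 0, 0]
  offset:
    - [0.01, 0, 0]
    - [0.02, 0, 0]
    - [0.03, 0, 0]
    - [0.03, 0, 0]
  hand: [-1, -1, -1, -1]

```text
clock: 49.0
tcp_pos: [496.4, 229.8, 1.1]
eef_rot: [0.664, 0.748, -0.001, 0.001]
ft_force: [0.8, -6.5, 1.0]
width: 0.51
finger_force: 30.0
```

Run:
```python
from h import *
p,s,_=now(); print(p.round(1),((p[:2]-C)@np.c_[EX,EY]).round(1),s["ft_force"].round(1))
t=cam("top"); print([strip(t,c,66,440,545,200,365)[:2] for c in("red","yellow","green","blue")])
```

```text
[496.4 229.8   1.1   6.7] [ -27.9 -103.8] [ 0.8 -6.5  1. ]
[(0.0, None), (0.0, None), (0.0, None), (0.0, None)]
```

Contact with green. Now push to the wall, seat, release and back off.

play_rows:
  turn:
    - [0, 0, 0]
    - [0, 0, 0]
    - [0, 0, 0]
    - [0, 0, 0]
    - [0, 0, 0]
  offset:
    - [-0.01, 0.02, 0]
    - [-0.01, 0.04, 0]
    - [-0.01, 0.06, 0]
    - [-0.01, 0.08, 0]
    - [-0.01, 0.08, 0]
  hand: [-1, -1, -1, -1, -1]

```text
clock: 49.68
tcp_pos: [503.3, 230.8, 0.6]
eef_rot: [0.664, 0.748, -0.002, -0.0]
ft_force: [-1.0, -5.7, -1.9]
width: 0.505
finger_force: 30.0
```

play_rows:
  turn:
    - [0, 0, 0]
    - [0, 0, 0]
    - [0, 0, 0]
  offset:
    - [0, 0.01, 0.02]
    - [0.03, 0.01, 0.02]
    - [0.03, 0.01, 0.02]
  hand: [-1, -1, -1]

```text
clock: 50.05
tcp_pos: [503.4, 230.7, -0.9]
eef_rot: [0.664, 0.747, -0.003, 0.0]
ft_force: [-5.0, -12.0, 9.6]
width: 0.506
finger_force: 30.0
```

Run:
```python
from h import *
p,s,_=now(); print(p.round(1),((p[:2]-C)@np.c_[EX,EY]).round(1),s["ft_force"].round(1))
```

```text
[503.4 230.7  -0.9   6.7] [ -21.  -103.8] [ -5.  -12.    9.6]
```

play_rows:
  turn:
    - [0, 0, 0]
    - [0, 0, 0]
    - [0, 0, 0]
    - [0, 0, 0]
    - [0, 0, 0]
    - [0, 0, 0]
  offset:
    - [-0.02, -0.01, 0]
    - [-0.03, -0.02, 0]
    - [-0.03, -0.02, 0]
    - [-0.03, -0.02, 0]
    - [-0.03, -0.02, 0]
    - [-0.03, -0.02, 0]
  hand: [0.6, 0.6, 0.6, 0.6, 0.6, 0.6]

```text
clock: 50.8
tcp_pos: [503.3, 232.3, -0.9]
eef_rot: [0.664, 0.748, 0.0, 0.0]
ft_force: [0.2, 0.8, 0.1]
width: 0.8
finger_force: 0.0
```

play_rows:
  turn:
    - [0, 0, 0]
    - [0, 0, 0]
    - [0, 0, 0]
    - [0, 0, 0]
  offset:
    - [0, 0, -0.3]
    - [0, 0, -0.6]
    - [0, 0, -0.95]
    - [0, 0, -0.95]
  hand: [0.6, 0.6, 0.6, 0.6]

```text
clock: 51.3
tcp_pos: [505.1, 233.0, 96.4]
eef_rot: [0.664, 0.748, 0.002, 0.001]
ft_force: [-0.2, -0.9, -0.7]
width: 0.799
finger_force: 0.0
```

play_rows:
  turn:
    - [0, 0, 0]
    - [0, 0, 0]
    - [0, 0, 0]
  offset:
    - [-0.5, 0, -0.2]
    - [-1, 0, -0.4]
    - [-1, 0, -0.4]
  hand: [0.6, 0.6, 0.6]

```text
clock: 51.68
tcp_pos: [516.2, 128.3, 134.8]
eef_rot: [0.666, 0.746, 0.0, 0.001]
ft_force: [0.0, 0.9, -0.5]
width: 0.799
finger_force: 0.0
```

play_rows:
  turn:
    - [0, 0, 0]
    - [0, 0, 0]
    - [0, 0, 0]
  offset:
    - [-0.5, 0, 0]
    - [-1, 0, 0]
    - [-1, 0, 0]
  hand: [0.6, 0.6, 0.6]

```text
clock: 52.05
tcp_pos: [526.8, 30.0, 133.3]
eef_rot: [0.666, 0.746, -0.001, 0.0]
ft_force: [0.1, 0.9, -0.5]
width: 0.8
finger_force: 0.0
```

play_rows:
  turn:
    - [0, 0, 0]
    - [0, 0, 0]
    - [0, 0, 0]
    - [0, 0, 0]
    - [0, 0, 0]
  offset:
    - [-0.5, 0, 0]
    - [-1, 0, 0]
    - [-1, 0, 0]
    - [-1, 0, 0]
    - [-1, 0, 0]
  hand: [0.6, 0.6, 0.6, 0.6, 0.6]

```text
clock: 52.68
tcp_pos: [538.9, -63.2, 133.6]
eef_rot: [0.662, 0.749, 0.0, -0.001]
ft_force: [0.5, 0.4, 0.0]
width: 0.797
finger_force: 0.0
```

Run:
```python
from h import *
t=cam("top")
for c in("red","yellow","green","blue"):
    n,q,r=strip(t,c,66,440,545,195,365); q=np.array(q)
    print(c,round(n),((q-C)@np.c_[EX,EY]).round(1),np.round(r[1],0),round(r[2]))
```

```text
red 568 [-23.5 -13.4] [61. 87.] 83
yellow 602 [-23.3 -45.5] [63. 91.] 83
green 448 [-23.4 -75.3] [55. 79.] 83
blue 589 [ -23.2 -106.9] [58. 95.] 83
```

All four strips are at x ≈ −23 mm with 30–32 mm spacing and square to the tray, so I'm handing in.

```bash
python3 -c "
from rig import workorder
print(workorder.sign_off())"
```

```text
the job is handed in; nothing more can be done
None
```

All four cartons stand in the tray in a straight row from the white corner (red, yellow, green, blue), at 30–32 mm spacing by the final camera check. The shakers were not re-measured, and the job is handed in with no verdict shown.

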